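Gauge the charging case's rounded edge with the radius leaf that fits

ROBOT

A 7-joint arm with a two-finger parallel gripper is mounted at the origin on the work surface. World frame = base frame: x ahead of the robot, y to its left, z up, the work surface at z = 0. Lengths are in mm, angles in rad, forces in N, time in s.
With the tool pointing down it reaches from about 350 to 900 mm from the base axis. Payload 7.2 kg.
Tool frame: the origin (TCP) lies on the centre line of the jaws, within the pads' length; the fingertips stand 22 mm ahead of it and the grasp point (between the pads) lies 3 mm ahead of it; z points along the fingers, y is the line along which they close (so a half turn about z gives the same grasp; the last joint's range is limited). The gripper opens to 88 mm and grips with 3 to 60 N. Pads are 20 mm wide; open, the fingers measure 115 mm over their backs; the gripper's body (75 mm by 178 mm) begins 61 mm behind the grasp point.
Start: joints at [1.141, 0.411, -0.013, 1.596, 0.006, 1.134, -0.082], TCP at [221.212, -584.545, 244.653] pointing down, gripper open.
Joint ranges: [-2.95, 2.95], [-0.29, 1.99], [-1.47, 1.44], [0.14, 2.54], [-1.03, 4.17], [0.13, 1.85], [-2.86, 2.86]. Speed limits (rad/s): [2.39, 2.39, 3.01, 3.01, 3.14, 3.14, 3.14].

INTERFACE

Orientations are given as a unit quaternion [w, x, y, z].
In Python, from cell import r gives the robot as it stands.
- The arm moves only by the tool move_arm, never from a script. Its argument "plan" is a list of rows, each an object of numbers: "x", "y", "z": the shift along the tool's x, y, z in m; "wx", "wy", "wz": the turn, a rotation vector about the tool's x, y, z in rad. In form: [{"x": .., "y": .., "z": .., "wx": .., "wy": .., "wz": ..}, ...]. A call has exactly 10 rows; each row is the pose to reach, as a shift and turn from the pose commanded when the call began, along the tool's axes at that moment; what a row does not reach only later rows make up. A row lasts 1/12 s, in which the tool goes at most 41.7 mm and 7.16 degrees, less where a joint would pass 70% of its speed; a pose out of reach is approached as far as the arm can. A call with a gripper value outside its range is refused whole. "grip" is the finger opening in m, from 0 to 0.0878, set as the call begins (left out, the last holds). The fingers move at their own pace and stop on an object; "force" is the grip in N (left out, the last holds). Time passes only in rows, so rows that repeat a pose let the fingers close, or fill a call up. It gives the time, the measured TCP pose, the force, the opening and the grip force at its end, in the units of the state.
- r.read_state(): the state, without advancing time (a new reading comes with each control period).
- r.capture(name): name is "scene" or "top" or "wrist"; returns the picture (400x640x3 uint8, red, green, blue); there is no depth.
- r.calibration(name): a dict with "fx", "fy", "cx", "cy" (pixels), "pose" (4x4, takes a point from camera to world coordinates). Camera axes: x right, y down, z forward; pixel columns grow to the right and rows downward; lengths in mm; the calibration is good to about 2 mm. A picture is of the moment at which its call begins: read the wrist's pose just before it. calibration takes no time and is no camera call; for the wrist camera it gives the pose at the moment of the call.
- r.close_job(): hands the job in; it is judged then, once.
The state is a dict: "time_s": time; "joint_pos": joint angles; "qvel": joint speeds; "effort": joint torques, N m; "tool_pos": TCP position; "eef_rot": TCP orientation; "force": force on the tool from outside, world axes, zero at the start; "torque": the same for the moment, N m; "finger_gap": opening from 0.0 (shut) to 1.0 (fully open); "gripper_force": force on a finger pad.
Only numpy, scipy, OpenCV 4.12 (cv2) and the standard library are available. Lean on these libraries where they do the work, as an engineer would, in place of code of your own. Each camera call takes 0.05 s, during which the arm holds its last target. There are 200 camera calls.

TASK

I am making a dock for the navy charging case. Take from the dark rack the radius leaf whose hollow matches the case's rounded top edge on the robot's side, and set it upright and square on that edge, pressing it gently home down and back in turn until it no longer rocks: its flank on the case's top and its cheek on the case's front face bearing together, with about 3 N each way; keep it so for two seconds. Then stand that leaf fully home in the free slot of the wooden ear-tip holder, let go of it, leave the other two leaves in the rack, and do not knock anything else about.

Things in the scene. Friction and masses are not known exactly. Their poses are not given: they have to be found in the camera images.
- leaf_small: Aluminium leaf, hollow radius 5 mm; same outline and origin as leaf_mid, in another rack slot. Too small for the case: its hollow gapes. Origin: where flank plane (z=0, faces down) and cheek face (x=0, faces +x) meet, mid thickness.
- leaf_mid: Aluminium leaf, 12 mm thick (y), 80 g, upright in any rack slot. Seen along y: block x -16..28, z 0..45 mm, its underside z=0 the flank; cheek below it x -16..0, z -30..0, its face x=0 looking to +x; inner corner filled to a concave radius of 10 mm. Origin: the sharp corner where flank and cheek faces would meet, mid thickness; z up. Grip the block across its thickness, e.g. at x=6, z=32.
- leaf_large: Aluminium leaf, hollow radius 16 mm; same outline and origin as leaf_mid, in another rack slot. Too large: its hollow meets the edge before its faces do, so it rocks. Origin: where flank plane (z=0, faces down) and cheek face (x=0, faces +x) meet, mid thickness.
- rack: Fixed dark wooden rack, 60 x 160, 42 mm high, three slots at its y = -60, 0, 60 mm. Origin: underside, in line with the slots. A leaf at home has its origin at rack x=0, z=42 mm, axes along the rack's: its 16 x 12 mm cheek stands in a 20 x 16 mm pocket, 14 mm deep, its flank lies on a ledge.
- cradle: Fixed grey cradle, base 100 x 110 mm, carrying the navy charging case: 80 (x) x 100 (y) x 50 mm tall, front and back top edges of radius 10 mm, round twist lid on top from x=1 mm backwards, 8 mm high. Origin: underside; +x from the front face into the case. The case is sprung: it gives way down and to +x by 0.5 mm per N (at most 14 mm), not sideways. Max 15 N on it.
- edge_nominal (a point): On the cradle, 100 mm above the table, axes as the cradle's: nominal sharp corner of the case's front face and level top, mid width; a seated leaf's origin would be here, axes along the cradle's. The case's pad is adjustable: the real corner is up to 7 mm off in cradle x and up to 7 mm off in z, constant in a run, in no measured pose: feel. Friction on one face can hold the other off.
- tip_holder: Fixed light wooden ear-tip holder, about 95 x 100 mm: one free slot like the rack's in front, three short pegs with rubber tips (42 mm high) 53 mm behind the slot (+x). Origin: underside, at the slot.
- free_slot (a point): On the ear-tip holder, 42 mm above the table, axes as the holder's: where the leaf's origin is, axes along the holder's, when it stands fully home in the free slot. Pocket and ledge as in the rack: about 2 mm of play all round, the cheek goes 14 mm deep.
- dish: white ceramic dish, 96 mm across, 22 mm high; bystander. Origin: underside.
- flashlight: aluminium flashlight standing on its head, 38 mm across, 109 mm high, press button on top; bystander. Origin: underside.
- puck: white round charger puck, 52 mm across, 22 mm high; bystander. Origin: underside.
- power_brick: white power brick, 55 x 55 x 30 mm; bystander. Origin: underside.
- mug: blue mug, 80 mm across, 92 mm high; bystander. Origin: underside.
- card_box: small cardboard box, 70 x 100 x 24 mm; bystander. Origin: underside.
Things that resemble listed ones, but are neither listed nor needed, are in the scene too. Leave any yellow look-alike of the cradle alone. What is shaped like the leaf_mid but purple is not meant.

How it is judged (in metres and radians):
On the way:
1. the 10 mm leaf sits upright and square (6 degrees) on the case's front top edge, flank and cheek each bearing with over 0.5 N, under 8 N in all, for 1 s (contact force between each of leaf_mid_c0, leaf_mid_c1 and cradle above 0.5 N and contact force between leaf_mid and cradle below 8 N and angle between the x axis of leaf_mid and the x axis of cradle, either way round below 0.105 rad and angle between leaf_mid's own z axis and vertical below 0.105 rad and x of leaf_mid in the frame of cradle below 0 m), for 1 s.
At the end, for the whole second after the job is handed in: The 10 mm leaf stands released and at rest in the ear-tip holder's free slot: origin within 6 mm horizontally and 4 mm in height of the slot point, upright within about 6 degrees; the two other leaves are within 12 mm of where they started (horizontal distance between leaf_mid and free_slot below 0.006 m and z of leaf_mid in the frame of free_slot between -0.004 and 0.004 m and angle between leaf_mid's own z axis and vertical below 0.1 rad and angle between the x axis of leaf_mid and the x axis of tip_holder, either way round below 0.3 rad and linear speed of leaf_mid below 0.02 m/s and distance of each of leaf_small, leaf_large from where it was at the start of the episode below 0.012 m); the robot touches nothing.
It fails at once if the case or its cradle is pressed with more than 15 N (contact force between cradle and anything else above 15 N).
It fails at once if a bystander is shifted by more than 25 mm (distance of any of dish, flashlight, puck, power_brick, mug, card_box from where it was at the start of the episode above 0.025 m).
It also fails if it takes over 54 s, if anything falls off the work surface, if the arm or the gripper's body presses on something with over 40 N, if the wrist force passes 120 N, or if a joint passes its speed limit or range.

## Working session

There is one attempt and no reset: what is moved stays moved. The work goes in short steps, Python scripts to look and compute and a tool call to move; the robot and the scene stay as the last step left them, time stands still between calls to the robot, and variables do not carry over. Pictures are saved under pics/ and viewed, at most 10 in all, crops included, and the job is handed in when it is done.

Besides the shell and the picture viewer there is one more tool, called after "Request:" as a command line: name --argument value ..., lists and objects as JSON in quotes. move_arm: Moves the arm, as the interface text tells. Its arguments: {"type":"object","properties":{"plan":{"type":"array"},"grip":{"type":"number"},"force":{"type":"number"}},"required":["plan"]}

```bash
ls; mkdir -p pics; python3 - <<'E'
from cell import r
import cv2,numpy as np
s=r.read_state();print(s)
for n in("scene","top"):
    im=r.capture(n);cv2.imwrite(f"pics/{n}0.png",im[:,:,::-1]);c=r.calibration(n);print(n,c)
E
```

```text
pics
{'time_s': 0.0, 'joint_pos': array([ 1.14080097,  0.4118579 , -0.01270799,  1.5970201 ,  0.00560133,
        1.13427831, -0.08220219]), 'qvel': array([ 0.00086504, -0.00148524,  0.00066412, -0.00017048, -0.00013185,
       -0.00112088, -0.00037844]), 'effort': array([ 5.22174068e-04, -5.87968647e+01,  6.41863961e-01, -2.91078633e+01,
       -5.38088218e-02,  1.81318709e-02,  1.49582715e-04]), 'tool_pos': array([ 221.02234341, -584.13045656,  243.8450337 ]), 'eef_rot': array([-7.39591259e-04,  9.83680572e-01,  1.79922062e-01, -1.91655217e-04]), 'force': array([-0.41294644,  0.5342866 ,  0.20287422]), 'torque': array([ 0.01534522,  0.00035232, -0.02883837]), 'gripper_force': 0.0, 'finger_gap': 1.0025311869960527}
scene {'fx': 484.80772233463307, 'fy': 484.80772233463307, 'cx': 328.5174825347257, 'cy': 205.08511099405212, 'pose': array([[-6.53782839e-01,  5.92434848e-01, -4.70732356e-01,
         1.13336845e+03],
       [ 7.56533725e-01,  4.99446066e-01, -4.22149678e-01,
         5.24728172e+02],
       [-1.49907570e-02, -6.32119118e-01, -7.74726209e-01,
         1.03771920e+03],
       [ 0.00000000e+00,  0.00000000e+00,  0.00000000e+00,
         1.00000000e+00]])}
top {'fx': 428.26772268748346, 'fy': 428.26772268748346, 'cx': 322.1562121690954, 'cy': 203.345178752461, 'pose': array([[-8.60317439e-03, -9.96305735e-01,  8.54451141e-02,
         4.52917326e+02],
       [-9.99806545e-01,  1.00818167e-02,  1.68887573e-02,
        -5.19912167e+00],
       [-1.76878077e-02, -8.52832874e-02, -9.96199730e-01,
         1.21704570e+03],
       [ 0.00000000e+00,  0.00000000e+00,  0.00000000e+00,
         1.00000000e+00]])}
```

View pics/scene0.png

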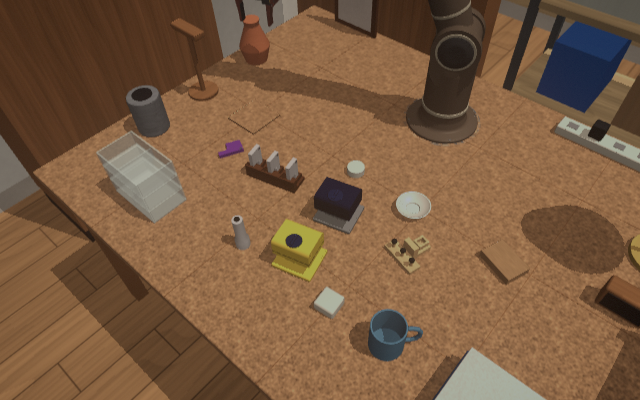

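View pics/top0.png

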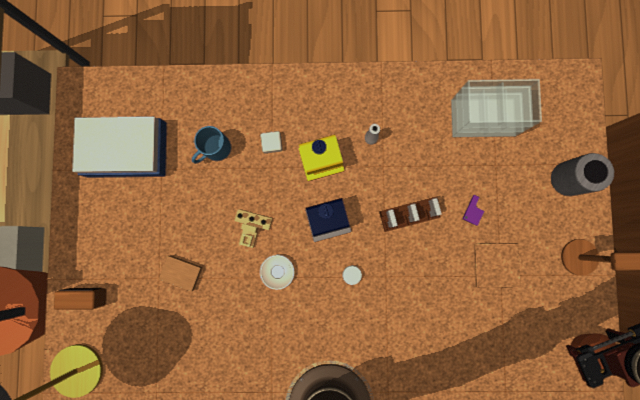

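```bash
python3 - <<'E'
import cv2,numpy as np
s=cv2.imread("pics/scene0.png");t=cv2.imread("pics/top0.png")
a=cv2.resize(s[135:195,235:315],(800,600),interpolation=cv2.INTER_CUBIC)
b=cv2.resize(t[190:250,375:455],(400,300),interpolation=cv2.INTER_CUBIC)
c=cv2.resize(t[190:250,300:360],(400,400),interpolation=cv2.INTER_CUBIC)[:300]
d=cv2.resize(t[200:250,225:285],(400,333),interpolation=cv2.INTER_CUBIC)[:300]
e=cv2.resize(s[175:235,305:375],(400,343),interpolation=cv2.INTER_CUBIC)[:300]
cv2.imwrite("pics/c1.png",np.vstack([np.hstack([b,c]),np.hstack([d,cv2.resize(a,(400,300))])]))
E
```

```text
(no output)
```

View pics/c1.png

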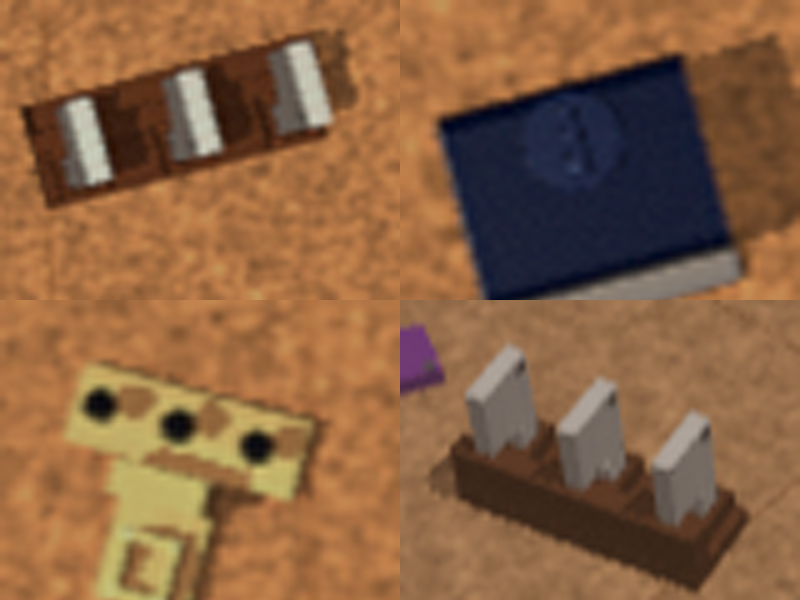

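```bash
cat > h.py <<'E'
from cell import r
import cv2,numpy as np
from scipy.spatial.transform import Rotation as R
def ray(c,u,v):
    P=c["pose"];d=P[:3,:3]@np.array([(u-c["cx"])/c["fx"],(v-c["cy"])/c["fy"],1.]);return P[:3,3],d
def plane(c,u,v,z):
    o,d=ray(c,u,v);return o+d*(z-o[2])/d[2]
def proj(c,p):
    P=c["pose"];q=P[:3,:3].T@(np.array(p)-P[:3,3]);return c["fx"]*q[0]/q[2]+c["cx"],c["fy"]*q[1]/q[2]+c["cy"]
def rects(im,m,c,z,amin,box=None):
    m=m.astype(np.uint8)
    if box: k=np.zeros_like(m);x0,y0,x1,y1=box;k[y0:y1,x0:x1]=1;m=m*k
    for q in cv2.findContours(m,cv2.RETR_EXTERNAL,cv2.CHAIN_APPROX_NONE)[0]:
        if cv2.contourArea(q)<amin: continue
        w=np.array([plane(c,*p[0],z)[:2] for p in q],np.float32)
        (x,y),(a,b),t=cv2.minAreaRect(w);print(f"ctr {x:.1f} {y:.1f} size {a:.1f} {b:.1f} ang {t:.1f} px {q.mean((0,1)).round()}")
def pose():
    s=r.read_state();q=s["eef_rot"];return s["tool_pos"],R.from_quat([q[1],q[2],q[3],q[0]]),s
def togo(p,yaw,tilt=None):
    "shift(mm), rotvec in tool axes to reach world p, tool down with tool x at yaw(deg)"
    t,Q,s=pose();best=None
    for k in(0,180):
        G=R.from_euler('z',yaw+k,degrees=True)*R.from_euler('x',180,degrees=True)
        if tilt is not None: G=tilt*G
        v=(Q.inv()*G).as_rotvec()
        if best is None or np.linalg.norm(v)<np.linalg.norm(best):best=v
    print("shift",(Q.inv().apply(np.array(p)-t)).round(1),"rot",best.round(3),"t",s["time_s"])
E
python3 - <<'E'
from h import *
c=r.calibration("top");im=cv2.imread("pics/top0.png");hsv=cv2.cvtColor(im,cv2.COLOR_BGR2HSV).astype(int);H,S,V=hsv[...,0],hsv[...,1],hsv[...,2]
print("leaf tops");rects(im,(S<60)&(V>170),c,87,15,(375,190,455,240))
print("case");rects(im,(H>100)&(H<135)&(S>90)&(V<120),c,100,300,(295,185,365,245))
print("holder");rects(im,(H>18)&(H<32)&(S>60)&(V>120),c,30,50,(225,195,285,255))
print("rack");rects(im,(V<120)|((S<60)&(V>120)),c,42,50,(370,190,450,240))
print("pegs");rects(im,(V<50),c,42,8,(225,200,285,235))
w=r.calibration("wrist");t,Q,s=pose();print(Q.inv().apply(w["pose"][:3,3]-t),Q.inv().as_matrix()@w["pose"][:3,:3],w["fx"],w["cx"],w["cy"])
E
```

```text
leaf tops
ctr 510.5 -170.8 size 41.4 9.7 ang 14.0 px [392. 218.]
ctr 524.3 -229.3 size 40.8 9.7 ang 13.7 px [415. 212.]
ctr 538.9 -287.1 size 42.3 10.0 ang 16.6 px [437. 206.]
case
ctr 513.1 1.0 size 74.7 95.2 ang 14.7 px [327. 217.]
holder
ctr 484.0 215.9 size 99.1 92.5 ang 75.5 px [252. 226.]
rack
ctr 524.8 -234.8 size 58.6 182.1 ang 14.1 px [413. 213.]
pegs
[  67.33835352    0.3760927  -140.10883812] [[ 1.93276536e-05 -9.68620799e-01 -2.48543249e-01]
 [ 9.99999736e-01 -1.61875316e-04  7.08622934e-04]
 [-7.26619930e-04 -2.48543197e-01  9.68620540e-01]] 283.1084916750242 321.4717210905169 198.58992896034727
```

```bash
python3 - <<'E'
from h import *
ax=np.array([np.cos(np.radians(14.3)),np.sin(np.radians(14.3)),0])
togo([545,-310,155],14.3,R.from_rotvec(ax*np.radians(40)))
E
```

```text
shift [ 400.  -141.6   89.1] rot [0.696 0.039 0.108] t 0.1
```

Request:
move_arm --plan '[{"x":0.04,"y":-0.013,"z":0.007,"wx":0.07,"wz":0.01},{"x":0.08,"y":-0.027,"z":0.015,"wx":0.14,"wz":0.02},{"x":0.12,"y":-0.04,"z":0.023,"wx":0.22,"wz":0.03},{"x":0.16,"y":-0.053,"z":0.03,"wx":0.3,"wz":0.04},{"x":0.2,"y":-0.067,"z":0.038,"wx":0.38,"wz":0.06},{"x":0.24,"y":-0.08,"z":0.047,"wx":0.46,"wz":0.07},{"x":0.28,"y":-0.093,"z":0.055,"wx":0.54,"wz":0.08},{"x":0.32,"y":-0.107,"z":0.063,"wx":0.62,"wz":0.09},{"x":0.355,"y":-0.12,"z":0.07,"wx":0.69,"wz":0.1},{"x":0.38,"y":-0.133,"z":0.078,"wx":0.7,"wz":0.1}]'

```text
invalid input
```

```bash
python3 - <<'E'
from h import *
c=r.calibration("wrist");im=r.capture("wrist")[:,:,::-1];cv2.imwrite("pics/w1.png",im);print(r.read_state()["tool_pos"])
import pickle;pickle.dump(c,open("w1.pkl","wb"));print([np.round(proj(c,p)) for p in((510,-171,60),(524,-229,60),(539,-287,60))])
E
```

```text
[ 221.08633    -584.2269949   244.02210105]
[array([ -33., -323.]), array([  43., -310.]), array([ 118., -299.])]
```

View pics/w1.png

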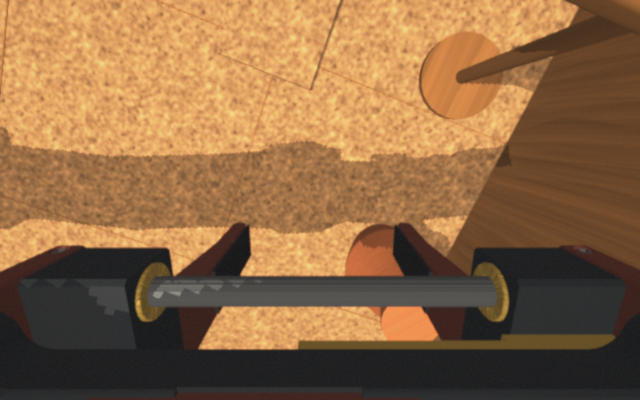

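Request:
move_arm --plan '[{"x":0.04,"y":-0.013,"z":0.007,"wx":0.07,"wy":0,"wz":0.01},{"x":0.08,"y":-0.027,"z":0.015,"wx":0.14,"wy":0,"wz":0.02},{"x":0.12,"y":-0.04,"z":0.023,"wx":0.22,"wy":0,"wz":0.03},{"x":0.16,"y":-0.053,"z":0.03,"wx":0.3,"wy":0,"wz":0.04},{"x":0.2,"y":-0.067,"z":0.038,"wx":0.38,"wy":0,"wz":0.06},{"x":0.24,"y":-0.08,"z":0.047,"wx":0.46,"wy":0,"wz":0.07},{"x":0.28,"y":-0.093,"z":0.055,"wx":0.54,"wy":0,"wz":0.08},{"x":0.32,"y":-0.107,"z":0.063,"wx":0.62,"wy":0,"wz":0.09},{"x":0.355,"y":-0.12,"z":0.07,"wx":0.69,"wy":0.02,"wz":0.1},{"x":0.38,"y":-0.133,"z":0.078,"wx":0.7,"wy":0.04,"wz":0.1}]'

```text
time_s: 0.98
tool_pos: [531.1, -324.0, 163.5]
eef_rot: [-0.344, 0.93, 0.12, -0.044]
force: [-1.0, -0.9, -1.4]
finger_gap: 1.002
gripper_force: 0.0
```

```bash
python3 - <<'E'
from h import *
c=r.calibration("wrist");im=r.capture("wrist")[:,:,::-1];cv2.imwrite("pics/w2.png",im);print(r.read_state()["tool_pos"])
import pickle;pickle.dump(c,open("w2.pkl","wb"));print([np.round(proj(c,p)) for p in((510,-171,60),(524,-229,60),(539,-287,60))])
E
```

```text
[ 534.85626724 -316.99632679  162.46186716]
[array([278., 171.]), array([317., 178.]), array([369., 186.])]
```

View pics/w2.png

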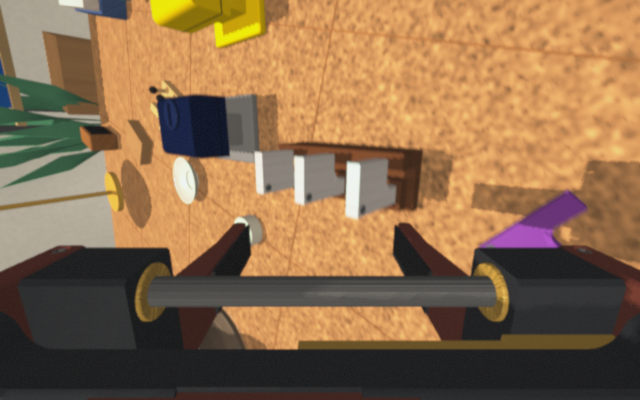

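```bash
python3 - <<'E'
import cv2
s=cv2.imread("pics/w2.png")[138:228,250:370]
cv2.imwrite("pics/c2.png",cv2.resize(s,(800,600),interpolation=cv2.INTER_CUBIC))
E
```

```text
(no output)
```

View pics/c2.png

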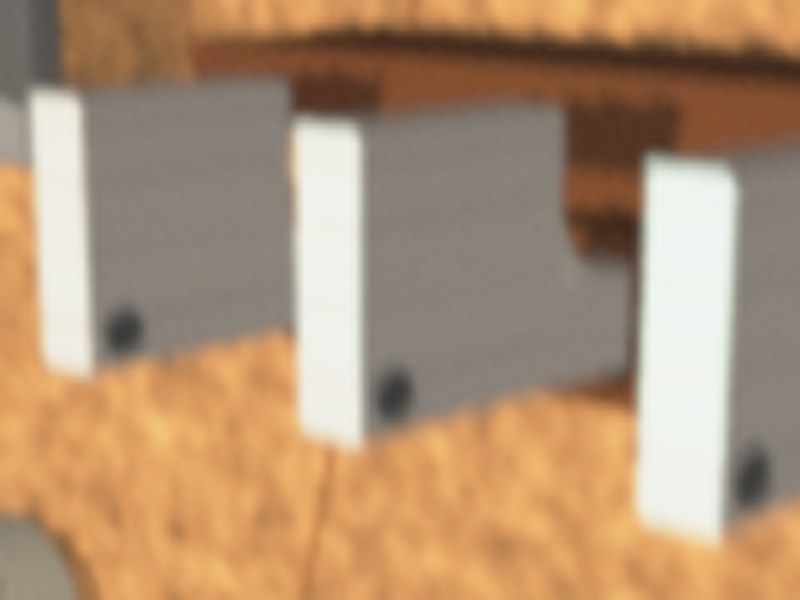

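```bash
python3 - <<'E'
import cv2
s=cv2.imread("pics/w2.png")[145:220,340:440]
cv2.imwrite("pics/c3.png",cv2.resize(s,(800,600),interpolation=cv2.INTER_CUBIC))
E
```

```text
(no output)
```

View pics/c3.png

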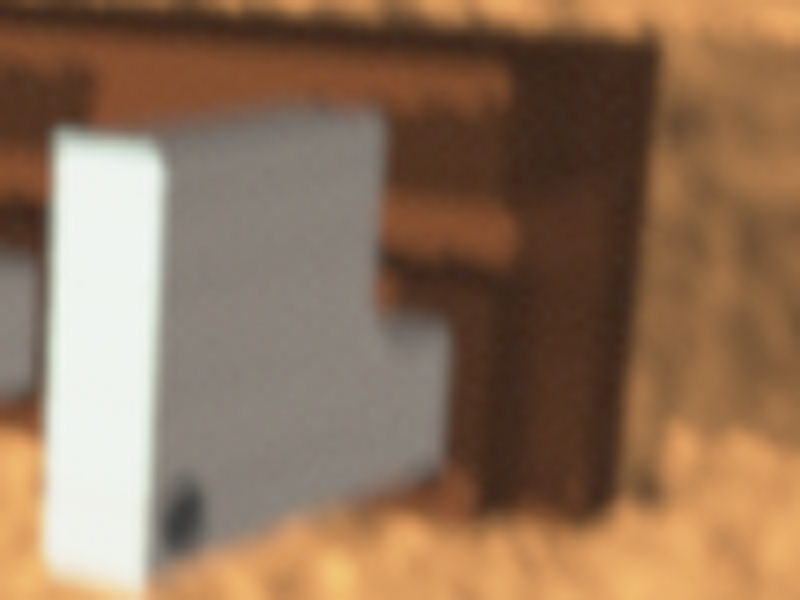

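```bash
python3 - <<'E'
from h import *
import pickle
c=pickle.load(open("w2.pkl","rb"));im=cv2.imread("pics/w2.png")
h=cv2.cvtColor(im,cv2.COLOR_BGR2HSV).astype(int);
a=np.radians(14.3);X=np.array([np.cos(a),np.sin(a),0]);Y=np.array([-np.sin(a),np.cos(a),0])
for name,top in(("mid",(524.3,-229.3)),("right",(538.9,-287.1))):
    o=np.array([*top,42])-X*6
    # map leaf-plane coords to image bilinear; print grey mask
    zs=np.arange(-16,6,2);xs=np.arange(-18,32,1.)
    S=h[...,1].astype(np.float32)
    print(name)
    for z in zs:
        uv=np.array([proj(c,o+X*x-Y*6+[0,0,z]) for x in xs],np.float32)
        v=cv2.remap(S,uv[None,:,0],uv[None,:,1],cv2.INTER_LINEAR)[0]
        print(z,''.join('#' if q<55 else '.' for q in v))
E
```

```text
mid
-16 ...###################............................
-14 ...###################............................
-12 ....##################............................
-10 ....###################...........................
-8 ....###################...........................
-6 ....###################...........................
-4 ....####################..........................
-2 ....#######################.......................
0 ....############################......########....
2 .....##########################################...
4 .....##########################################...
right
-16 ...##################.............................
-14 ...##################.............................
-12 ...###################............................
-10 ....##################............................
-8 ...####################...........................
-6 ....###################...........................
-4 ....###################...........................
-2 ....#####################.........................
0 ....##########################################....
2 ....###########################################...
4 ....###########################################...
```

Request:
move_arm --plan '[{"x":0,"y":-0.012,"z":0.01,"wx":0,"wy":0,"wz":0},{"x":0,"y":-0.024,"z":0.02,"wx":0,"wy":0,"wz":0},{"x":0,"y":-0.036,"z":0.03,"wx":0,"wy":0,"wz":0},{"x":0,"y":-0.046,"z":0.039,"wx":0,"wy":0,"wz":0},{"x":0,"y":-0.046,"z":0.039,"wx":0,"wy":0,"wz":0},{"x":0,"y":-0.046,"z":0.039,"wx":0,"wy":0,"wz":0},{"x":0,"y":-0.046,"z":0.039,"wx":0,"wy":0,"wz":0},{"x":0,"y":-0.046,"z":0.039,"wx":0,"wy":0,"wz":0},{"x":0,"y":-0.046,"z":0.039,"wx":0,"wy":0,"wz":0},{"x":0,"y":-0.046,"z":0.039,"wx":0,"wy":0,"wz":0}]'

```text
time_s: 1.87
tool_pos: [514.2, -268.0, 166.3]
eef_rot: [-0.341, 0.932, 0.12, -0.042]
force: [0.4, -0.0, -0.3]
finger_gap: 0.997
gripper_force: 0.0
```

```bash
python3 - <<'E'
from h import *
c=r.calibration("wrist");im=r.capture("wrist")[:,:,::-1];cv2.imwrite("pics/w3.png",im);print(r.read_state()["tool_pos"])
import pickle;pickle.dump(c,open("w3.pkl","wb"))
u,v=map(int,proj(c,(520,-205,60)));print(u,v)
s=im[v-50:v+40,u-60:u+60];cv2.imwrite("pics/c4.png",cv2.resize(s,(800,600),interpolation=cv2.INTER_CUBIC))
h=cv2.cvtColor(im,cv2.COLOR_BGR2HSV).astype(int);
a=np.radians(14.3);X=np.array([np.cos(a),np.sin(a),0]);Y=np.array([-np.sin(a),np.cos(a),0])
S=h[...,1].astype(np.float32)
for name,top in(("left",(510.5,-170.8)),("mid",(524.3,-229.3))):
    o=np.array([*top,42])-X*6;print(name)
    for z in np.arange(-16,6,2):
        uv=np.array([proj(c,o+X*x-Y*6+[0,0,z]) for x in np.arange(-18,32,1.)],np.float32)
        q=cv2.remap(S,uv[None,:,0],uv[None,:,1],cv2.INTER_LINEAR)[0]
        print(z,''.join('#' if k<55 else '.' for k in q))
E
```

```text
[ 514.24564519 -267.82809588  166.27786528]
345 177
left
-16 .##################...............................
-14 .###################..............................
-12 .###################..............................
-10 .###################..............................
-8 ..##################..............................
-6 ..##################..............................
-4 ..###################.............................
-2 ..####################............................
0 ..###########################################.....
2 ..############################################....
4 ..############################################....
mid
-16 .###################..............................
-14 ..###################.............................
-12 ..###################.............................
-10 ..###################.............................
-8 ..####################............................
-6 ..#####################...........................
-4 ..#######################.........................
-2 ..############################............##......
0 ..############################################....
2 ..############################################....
4 ...###########################################....
```

View pics/c4.png

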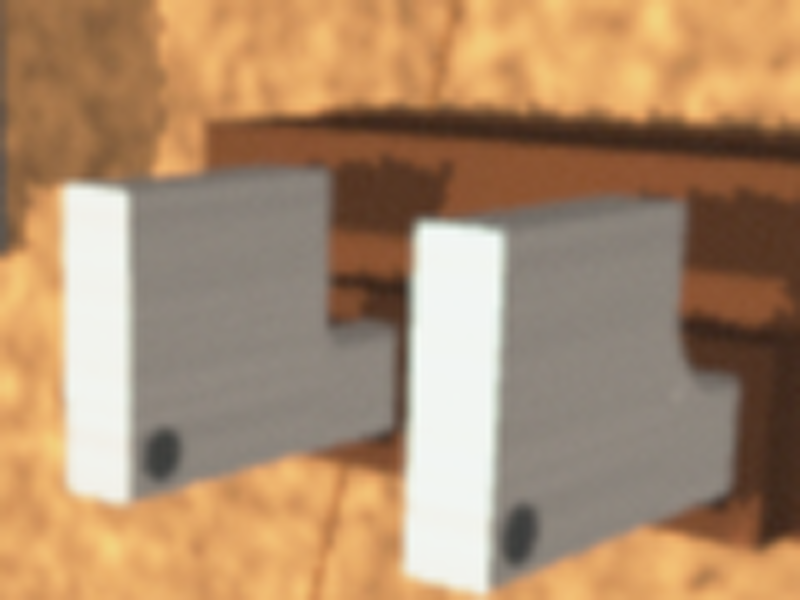

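```bash
python3 - <<'E'
from h import *
import pickle
a=np.radians(14.3);X=np.array([np.cos(a),np.sin(a),0]);Y=np.array([-np.sin(a),np.cos(a),0])
for f,name,top in((2,"mid",(524.3,-229.3)),(2,"right",(538.9,-287.1)),(3,"left",(510.5,-170.8)),(3,"mid",(524.3,-229.3))):
    c=pickle.load(open(f"w{f}.pkl","rb"));S=cv2.cvtColor(cv2.imread(f"pics/w{f}.png"),cv2.COLOR_BGR2HSV)[...,1].astype(np.float32)
    o=np.array([*top,42])-X*6
    zs=np.arange(-20,8,.5);xs=np.arange(-20,34,.5)
    uv=np.array([[proj(c,o+X*x-Y*6+[0,0,z]) for x in xs] for z in zs],np.float32)
    q=cv2.remap(S,uv[...,0],uv[...,1],cv2.INTER_LINEAR);
    g=np.median(q[zs>5][:,(xs>-5)&(xs<20)]);m=(q<50).astype(float)
    xc=np.median([xs[(m[i]>0)&(xs<14)].max() for i in np.where((zs>-15)&(zs<-11))[0]])
    col=[j for j in range(len(xs)) if xc+17<xs[j]<xc+23];zf=np.median([zs[(m[:,j]>0)].min() for j in col])
    B=(m*((zs<zf)&(zs>-15))[:,None]*((xs>xc)&(xs<xc+17))[None,:]).sum()*.25
    k=[round(xs[m[np.argmin(abs(zs-(zf-d)))]>0].max()-xc,1) for d in(1,2,3,4,5,6,8,10)]
    print(f,name,"grey",g,"cheek",xc,"flank",zf,"area",B,"offsets",k)
E
```

```text
2 mid grey 28.08789 cheek 3.0 flank -0.5 area 23.0 offsets [np.float64(5.5), np.float64(4.0), np.float64(2.5), np.float64(2.0), np.float64(1.5), np.float64(1.0), np.float64(1.0), np.float64(0.5)]
2 right grey 28.0 cheek 2.5 flank -1.0 area 17.25 offsets [np.float64(3.0), np.float64(2.5), np.float64(2.0), np.float64(1.5), np.float64(1.5), np.float64(1.5), np.float64(1.0), np.float64(1.0)]
3 left grey 28.27832 cheek 1.0 flank -0.5 area 7.5 offsets [np.float64(2.0), np.float64(1.0), np.float64(1.0), np.float64(0.5), np.float64(0.5), np.float64(0.5), np.float64(0.0), np.float64(0.0)]
3 mid grey 27.729492 cheek 2.0 flank -1.0 area 28.5 offsets [np.float64(9.0), np.float64(5.0), np.float64(4.0), np.float64(3.0), np.float64(2.0), np.float64(1.5), np.float64(0.5), np.float64(0.0)]
```

```bash
python3 - <<'E'
from h import *
ax=np.array([np.cos(np.radians(14.3)),np.sin(np.radians(14.3)),0])
togo([548,-352,104],14.3,R.from_rotvec(ax*np.radians(46)))
E
```

```text
shift [ 11.2 109.  -10.4] rot [0.102 0.002 0.007] t 1.9167
```

Request:
move_arm --plan '[{"x":0.003,"y":0.03,"z":-0.01,"wx":0.02,"wy":0,"wz":0},{"x":0.006,"y":0.06,"z":-0.01,"wx":0.04,"wy":0,"wz":0},{"x":0.01,"y":0.09,"z":-0.01,"wx":0.08,"wy":0,"wz":0},{"x":0.011,"y":0.109,"z":-0.01,"wx":0.1,"wy":0,"wz":0},{"x":0.011,"y":0.109,"z":-0.01,"wx":0.1,"wy":0,"wz":0},{"x":0.011,"y":0.109,"z":-0.01,"wx":0.1,"wy":0,"wz":0},{"x":0.011,"y":0.109,"z":-0.01,"wx":0.1,"wy":0,"wz":0},{"x":0.011,"y":0.109,"z":-0.01,"wx":0.1,"wy":0,"wz":0},{"x":0.011,"y":0.109,"z":-0.01,"wx":0.1,"wy":0,"wz":0},{"x":0.011,"y":0.109,"z":-0.01,"wx":0.1,"wy":0,"wz":0}]'

```text
time_s: 2.75
tool_pos: [548.4, -350.9, 105.7]
eef_rot: [-0.386, 0.914, 0.119, -0.048]
force: [-0.5, 0.3, -0.1]
finger_gap: 1.0
gripper_force: 0.0
```

```bash
python3 - <<'E'
from h import *
import pickle
c=r.calibration("wrist");im=r.capture("wrist")[:,:,::-1];cv2.imwrite("pics/w4.png",im);pickle.dump(c,open("w4.pkl","wb"))
a=np.radians(14.3);X=np.array([np.cos(a),np.sin(a),0]);Y=np.array([-np.sin(a),np.cos(a),0])
T=[]
for f,top in((4,(538.9,-287.1)),(3,(538.9,-287.1)),(2,(538.9,-287.1)),(3,(510.5,-170.8)),(2,(524.3,-229.3)),(3,(524.3,-229.3))):
    c=pickle.load(open(f"w{f}.pkl","rb"));im=cv2.imread(f"pics/w{f}.png")
    o=np.array([*top,42])-X*6;uv=np.array([[proj(c,o+X*x-Y*6+[0,0,z]) for x in np.linspace(-22,34,260)] for z in np.linspace(50,-30,300)],np.float32)
    T.append(cv2.remap(im,uv[...,0],uv[...,1],cv2.INTER_CUBIC))
cv2.imwrite("pics/c5.png",np.vstack([np.hstack(T[:3]),np.hstack(T[3:])]))
E
```

```text
(no output)
```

View pics/c5.png

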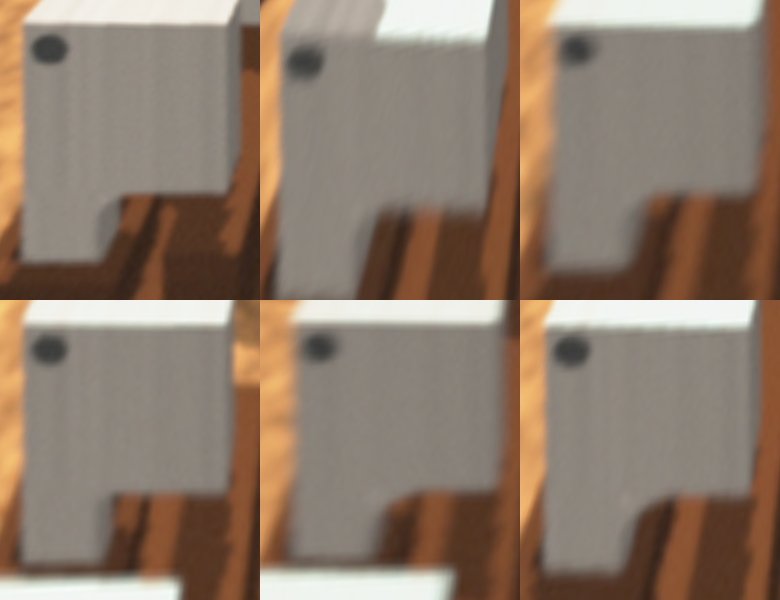

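```bash
python3 - <<'E'
from h import *
import pickle
a=np.radians(14.3);X=np.array([np.cos(a),np.sin(a),0]);Y=np.array([-np.sin(a),np.cos(a),0])
c=pickle.load(open("w4.pkl","rb"));im=cv2.imread("pics/w4.png");h=cv2.cvtColor(im,cv2.COLOR_BGR2HSV)
o=np.array([538.9,-287.1,42])-X*6
for z in np.arange(-16,2,1.):
    uv=np.array([proj(c,o+X*x-Y*6+[0,0,z]) for x in np.arange(-6,20,1.)],np.float32)
    f=lambda k:cv2.remap(h[...,k].astype(np.float32),uv[None,:,0],uv[None,:,1],cv2.INTER_LINEAR)[0]
    S,V=f(1),f(2);print(int(z),' '.join(f"{int(v):3d}" if s<60 else ' . ' for s,v in zip(S,V)))
E
```

```text
-16 146 148 147 145 141 127 117 104  .   .   .   .   .   .   .   .   .   .   .   .   .   .   .   .   .   . 
-15 146 147 148 145 140 126 118 109  .   .   .   .   .   .   .   .   .   .   .   .   .   .   .   .   .   . 
-14 146 148 147 145 138 126 117 113 100  .   .   .   .   .   .   .   .   .   .   .   .   .   .   .   .   . 
-13 147 148 147 145 138 126 117 115 107  .   .   .   .   .   .   .   .   .   .   .   .   .   .   .   .   . 
-12 147 147 147 146 140 127 116 115 112  .   .   .   .   .   .   .   .   .   .   .   .   .   .   .   .   . 
-11 147 147 146 146 141 127 117 115 114  .   .   .   .   .   .   .   .   .   .   .   .   .   .   .   .   . 
-10 147 147 147 146 141 128 117 115 115 113  .   .   .   .   .   .   .   .   .   .   .   .   .   .   .   . 
-9 147 147 146 147 142 129 118 115 115 112  .   .   .   .   .   .   .   .   .   .   .   .   .   .   .   . 
-8 147 147 146 146 144 132 118 115 114 109  .   .   .   .   .   .   .   .   .   .   .   .   .   .   .   . 
-7 147 147 147 147 144 137 120 115 113 108  .   .   .   .   .   .   .   .   .   .   .   .   .   .   .   . 
-6 146 147 147 147 147 143 130 118 114 106  .   .   .   .   .   .   .   .   .   .   .   .   .   .   .   . 
-5 146 147 147 146 146 146 140 128 118 108  .   .   .   .   .   .   .   .   .   .   .   .   .   .   .   . 
-4 146 147 148 146 145 148 148 140 128 115  .   .   .   .   .   .   .   .   .   .   .   .   .   .   .   . 
-3 147 148 148 146 145 148 151 148 140 128  .   .   .   .   .   .   .   .   .   .   .   .   .   .   .   . 
-2 147 148 148 147 145 147 150 148 146 141 133  .   .   .   .   .   .   .   .   .   .   .   .   .   .   . 
-1 149 147 148 148 147 146 146 147 147 147 145 143 142 142 141 141 140 135 127 126 128 127 128 128 129 128
0 149 147 147 148 149 148 146 147 146 147 147 146 146 146 146 147 146 144 140 139 140 140 139 140 140 141
1 149 148 147 148 150 149 147 146 147 146 148 147 147 147 147 148 149 147 144 143 144 144 144 144 145 145
```

```bash
python3 - <<'E'
from h import *
togo([548,-352,170],14.0);togo([538.2,-287.3,130],14.0)
c=r.calibration("top");im=cv2.imread("pics/top0.png")
h=cv2.cvtColor(im,cv2.COLOR_BGR2HSV)
# holder mask details
m=((h[...,0]>18)&(h[...,0]<32)&(h[...,1]>60)&(h[...,2]>120)).astype(np.uint8)[200:255,228:285]
for row in m: print(''.join('#' if v else '.' for v in row))
E
```

```text
shift [ -0.2 -45.7 -45.7] rot [-0.799  0.001  0.014] t 2.8
shift [  6.6 -62.4  28.8] rot [-0.799  0.001  0.014] t 2.8
.........................................................
.........................................................
.........................................................
.........................................................
.........................................................
.........................................................
.........................................................
.........................................................
.........................................................
.........................................................
..........####...........................................
.........#########.......................................
.........#############...................................
.........##..##.....#####................................
........##..........########.............................
........##..........########..###........................
........#..........####..##....#####..................
[... 1507 characters left out ...]
....
...........#######..###..................................
...........###########...#...............................
...............#######...................................
...................######................................
.......................##................................
.........................................................
.........................................................
.........................................................
.........................................................
.........................................................
.........................................................
.........................................................
```

Request:
move_arm --plan '[{"x":0,"y":-0.015,"z":-0.02,"wx":-0.1,"wy":0,"wz":0},{"x":0,"y":-0.03,"z":-0.04,"wx":-0.2,"wy":0,"wz":0},{"x":0,"y":-0.046,"z":-0.046,"wx":-0.32,"wy":0,"wz":0},{"x":0,"y":-0.055,"z":-0.046,"wx":-0.44,"wy":0,"wz":0.01},{"x":0.003,"y":-0.07,"z":-0.03,"wx":-0.56,"wy":0,"wz":0.014},{"x":0.006,"y":-0.075,"z":-0.01,"wx":-0.68,"wy":0,"wz":0.014},{"x":0.0066,"y":-0.068,"z":0.015,"wx":-0.799,"wy":0.001,"wz":0.014},{"x":0.0066,"y":-0.0624,"z":0.0288,"wx":-0.799,"wy":0.001,"wz":0.014},{"x":0.0066,"y":-0.0624,"z":0.0288,"wx":-0.799,"wy":0.001,"wz":0.014},{"x":0.0066,"y":-0.0624,"z":0.0288,"wx":-0.799,"wy":0.001,"wz":0.014}]' --grip 0.044

```text
time_s: 3.63
tool_pos: [538.1, -287.3, 129.6]
eef_rot: [-0.001, 0.993, 0.122, -0.001]
force: [0.3, -0.1, -0.1]
finger_gap: 0.501
gripper_force: 0.0
```

```bash
python3 - <<'E'
from h import *
import pickle
t,Q,s=pose();print(t,Q.apply([0,0,1]),s["finger_gap"])
c=r.calibration("wrist");im=r.capture("wrist")[:,:,::-1];cv2.imwrite("pics/w5.png",im);pickle.dump(c,open("w5.pkl","wb"))
hs=cv2.cvtColor(im,cv2.COLOR_BGR2HSV)
u,v=map(int,proj(c,(538,-287,87)));print(u,v)
rects(im,(hs[...,1]<60)&(hs[...,2]>170),c,87,100,(u-90,max(v-90,0),u+60,v+90))
togo([538.2,-287.3,77],14.0)
E
```

```text
[ 538.0552509  -287.34033772  129.57455253] [-0.00156415  0.00144994 -0.99999773] 0.5013229893572527
320 227
ctr 538.6 -288.7 size 42.8 11.2 ang 14.0 px [323. 226.]
ctr 524.6 -231.2 size 43.5 11.1 ang 13.7 px [238. 226.]
shift [ 0.2 -1.8 53. ] rot [-0.001  0.    -0.002] t 3.6833
```

Request:
move_arm --plan '[{"x":0,"y":0.0015,"z":0.02,"wx":0,"wy":0,"wz":0},{"x":0,"y":0.0015,"z":0.04,"wx":0,"wy":0,"wz":0},{"x":0,"y":0.0015,"z":0.0526,"wx":0,"wy":0,"wz":0},{"x":0,"y":0.0015,"z":0.0526,"wx":0,"wy":0,"wz":0},{"x":0,"y":0.0015,"z":0.0526,"wx":0,"wy":0,"wz":0},{"x":0,"y":0.0015,"z":0.0526,"wx":0,"wy":0,"wz":0},{"x":0,"y":0.0015,"z":0.0526,"wx":0,"wy":0,"wz":0},{"x":0,"y":0.0015,"z":0.0526,"wx":0,"wy":0,"wz":0},{"x":0,"y":0.0015,"z":0.0526,"wx":0,"wy":0,"wz":0},{"x":0,"y":0.0015,"z":0.0526,"wx":0,"wy":0,"wz":0}]'

```text
time_s: 4.52
tool_pos: [538.4, -289.1, 76.6]
eef_rot: [-0.001, 0.993, 0.121, -0.0]
force: [0.1, 0.1, -0.6]
finger_gap: 0.498
gripper_force: 0.0
```

Request:
move_arm --plan '[{"x":0,"y":0,"z":0,"wx":0,"wy":0,"wz":0},{"x":0,"y":0,"z":0,"wx":0,"wy":0,"wz":0},{"x":0,"y":0,"z":0,"wx":0,"wy":0,"wz":0},{"x":0,"y":0,"z":0,"wx":0,"wy":0,"wz":0},{"x":0,"y":0,"z":0,"wx":0,"wy":0,"wz":0},{"x":0,"y":0,"z":0,"wx":0,"wy":0,"wz":0},{"x":0,"y":0,"z":0,"wx":0,"wy":0,"wz":0},{"x":0,"y":0,"z":0,"wx":0,"wy":0,"wz":0},{"x":0,"y":0,"z":0,"wx":0,"wy":0,"wz":0},{"x":0,"y":0,"z":0,"wx":0,"wy":0,"wz":0}]' --grip 0.0 --force 40

```text
time_s: 5.35
tool_pos: [538.1, -289.0, 76.0]
eef_rot: [-0.001, 0.993, 0.121, -0.001]
force: [-0.8, 0.0, -0.5]
finger_gap: 0.136
gripper_force: 40.0
```

```bash
python3 - <<'E'
from h import *
a=np.radians(14.7);X=np.array([np.cos(a),np.sin(a),0])
e=np.array([474.4,-9.2,0]);p=e-30*X+6*X+[0,0,200];print(p)
togo([538.1,-289,200],14.0);togo(p,14.7)
E
```

```text
[451.18557393 -15.29019067 200.        ]
shift [  -0.2   -0.2 -124. ] rot [-0.002  0.001 -0.001] t 5.35
shift [ -18.6 -286.8 -123.4] rot [-0.002  0.001 -0.013] t 5.35
```

Request:
move_arm --plan '[{"x":0,"y":0,"z":-0.02,"wx":0,"wy":0,"wz":0},{"x":0,"y":0,"z":-0.055,"wx":0,"wy":0,"wz":0},{"x":0,"y":-0.01,"z":-0.09,"wx":0,"wy":0,"wz":0},{"x":-0.002,"y":-0.04,"z":-0.115,"wx":0,"wy":0,"wz":0},{"x":-0.005,"y":-0.08,"z":-0.123,"wx":0,"wy":0,"wz":0},{"x":-0.008,"y":-0.12,"z":-0.123,"wx":0,"wy":0,"wz":-0.01},{"x":-0.011,"y":-0.16,"z":-0.123,"wx":0,"wy":0,"wz":-0.012},{"x":-0.014,"y":-0.2,"z":-0.123,"wx":0,"wy":0,"wz":-0.012},{"x":-0.017,"y":-0.24,"z":-0.123,"wx":0,"wy":0,"wz":-0.012},{"x":-0.0186,"y":-0.275,"z":-0.123,"wx":0,"wy":0,"wz":-0.012}]'

```text
time_s: 6.18
tool_pos: [452.6, -24.7, 199.7]
eef_rot: [-0.001, 0.992, 0.128, -0.001]
force: [0.3, -0.1, -0.3]
finger_gap: 0.132
gripper_force: 40.0
```

```bash
python3 - <<'E'
from h import *
import pickle
t,Q,s=pose();print(t,s["finger_gap"],s["qvel"].round(2))
c=r.calibration("wrist");im=r.capture("wrist")[:,:,::-1];cv2.imwrite("pics/w6.png",im);pickle.dump(c,open("w6.pkl","wb"))
h=cv2.cvtColor(im,cv2.COLOR_BGR2HSV).astype(int);H,S,V=h[...,0],h[...,1],h[...,2]
m=(H>100)&(H<135)&(S>90)&(V<140)
for z in(100,):rects(im,m,c,z,800)
u0,v0=proj(c,(474,-9,100));print(u0,v0)
for v in range(20,260,8): print(v,''.join('#' if m[v,u] else '.' for u in range(200,520,4)))
E
```

```text
[452.64888511 -24.67400214 199.73558526] 0.13224314462162562 [-0.58 -0.23 -0.31  0.29  0.03 -0.07 -0.9 ]
ctr 513.6 0.7 size 74.1 95.2 ang 14.7 px [306. 126.]
309.6769916399872 177.29560451547388
20 ................................................................................
28 ................................................................................
36 ................................................................................
44 ................................................................................
52 ................................................................................
60 ................................................................................
68 ................................................................................
76 ................................................................................
84 .............##############################.....................................
92 .............##############################.....................................
100 .............##############################..................
[... 934 characters left out ...]
....................
196 ................................................................................
204 ................................................................................
212 ................................................................................
220 ................................................................................
228 ................................................................................
236 ................................................................................
244 ................................................................................
252 ................................................................................
```

```bash
python3 - <<'E'
from h import *
print(pose()[0]);togo([470.8,-10.5,146.3],14.7)
E
```

```text
[451.1631277  -18.25999954 199.73252025]
shift [21.1 -2.1 53.4] rot [-0.005  0.002  0.006] t 6.2333
```

```bash
python3 - <<'E'
from h import *
for i in range(8):
    r.capture("wrist");t,Q,s=pose();print(t.round(2),Q.apply([0,0,1]).round(4),s["force"].round(2))
togo([470.8,-10.5,146.3],14.7)
E
```

```text
[452.49 -21.43 199.88] [-0.0019  0.003  -1.    ] [ 0.38 -0.29 -1.03]
[453.45 -24.32 199.9 ] [-0.0012  0.0018 -1.    ] [ 0.06 -0.54 -1.26]
[454.02 -26.22 199.85] [-0.001   0.0012 -1.    ] [-0.72 -0.02 -0.34]
[454.28 -27.31 199.75] [-0.0011  0.001  -1.    ] [-0.67  0.18 -1.08]
[454.35 -27.85 199.65] [-0.0014  0.001  -1.    ] [ 0.65  0.25 -1.73]
[454.37 -28.09 199.55] [-0.0016  0.0011 -1.    ] [-1.14 -0.38 -0.93]
[454.34 -28.13 199.47] [-0.0017  0.0012 -1.    ] [-0.6   0.04 -0.63]
[454.24 -28.   199.42] [-0.0019  0.0013 -1.    ] [ 0.36  0.16 -0.96]
shift [ 20.5 -12.7  53.1] rot [-0.002  0.002 -0.003] t 6.6333
```

Request:
move_arm --plan '[{"x":0.005,"y":-0.005,"z":0.005,"wx":0,"wy":0,"wz":0},{"x":0.01,"y":-0.01,"z":0.015,"wx":0,"wy":0,"wz":0},{"x":0.015,"y":-0.0127,"z":0.025,"wx":0,"wy":0,"wz":-0.003},{"x":0.0205,"y":-0.0127,"z":0.035,"wx":-0.002,"wy":0.002,"wz":-0.003},{"x":0.0205,"y":-0.0127,"z":0.045,"wx":-0.002,"wy":0.002,"wz":-0.003},{"x":0.0205,"y":-0.0127,"z":0.05,"wx":-0.002,"wy":0.002,"wz":-0.003},{"x":0.0205,"y":-0.0127,"z":0.053,"wx":-0.002,"wy":0.002,"wz":-0.003},{"x":0.0205,"y":-0.0127,"z":0.053,"wx":-0.002,"wy":0.002,"wz":-0.003},{"x":0.0205,"y":-0.0127,"z":0.053,"wx":-0.002,"wy":0.002,"wz":-0.003},{"x":0.0205,"y":-0.0127,"z":0.053,"wx":-0.002,"wy":0.002,"wz":-0.003}]'

```text
time_s: 7.47
tool_pos: [470.8, -9.4, 147.0]
eef_rot: [0.0, 0.992, 0.129, 0.001]
force: [-0.3, -0.1, -0.6]
finger_gap: 0.134
gripper_force: 40.0
```

```bash
cat >> h.py <<'E'
def feel(n=8,yaw=14.7):
    "mean force (cradle axes) and TCP over n captures"
    a=np.radians(yaw);M=np.array([[np.cos(a),np.sin(a),0],[-np.sin(a),np.cos(a),0],[0,0,1]])
    F=[];T=[];Z=[]
    for i in range(n):
        r.capture("wrist");t,Q,s=pose();F.append(M@s["force"]);T.append(M@t);Z.append(M@Q.apply([1,0,0]))
    F=np.array(F);print("F",F.mean(0).round(2),"+-",(F.std(0)/n**.5).round(2),"tcp(cradle ax)",np.mean(T,0).round(2),"toolx",np.mean(Z,0).round(4),"t",s["time_s"],"gap",round(s["finger_gap"],3),"trq",s["torque"].round(2))
E
python3 -c "
from h import *
feel(10);togo([470.8,-10.5,146.3],14.7)"
```

```text
F [-0.03  0.37 -0.94] +- [0.18 0.1  0.15] tcp(cradle ax) [ 452.97 -128.43  146.89] toolx [1.     0.0017 0.0014] t 7.9667 gap 0.136 trq [-0.02  0.03  0.01]
shift [-0.1  1.3  0.4] rot [ 0.    -0.001  0.002] t 7.9667
```

Request:
move_arm --plan '[{"x":0,"y":0,"z":0.001,"wx":0,"wy":0,"wz":0},{"x":0,"y":0,"z":0.002,"wx":0,"wy":0,"wz":0},{"x":0,"y":0,"z":0.003,"wx":0,"wy":0,"wz":0},{"x":0,"y":0,"z":0.004,"wx":0,"wy":0,"wz":0},{"x":0,"y":0,"z":0.005,"wx":0,"wy":0,"wz":0},{"x":0,"y":0,"z":0.006,"wx":0,"wy":0,"wz":0},{"x":0,"y":0,"z":0.007,"wx":0,"wy":0,"wz":0},{"x":0,"y":0,"z":0.007,"wx":0,"wy":0,"wz":0},{"x":0,"y":0,"z":0.007,"wx":0,"wy":0,"wz":0},{"x":0,"y":0,"z":0.007,"wx":0,"wy":0,"wz":0}]'

```text
time_s: 8.8
tool_pos: [470.6, -9.2, 139.6]
eef_rot: [0.0, 0.992, 0.129, 0.0]
force: [-0.4, 1.3, -1.2]
finger_gap: 0.134
gripper_force: 40.0
```

```bash
python3 -c "
from h import *
feel(4)"
```

```text
F [ 0.04  0.16 -0.81] +- [0.06 0.11 0.1 ] tcp(cradle ax) [ 452.86 -128.36  139.63] toolx [1.0e+00 1.8e-03 9.0e-04] t 9.0 gap 0.136 trq [-0.03  0.04 -0.05]
```

Request:
move_arm --plan '[{"x":0,"y":0,"z":0.001,"wx":0,"wy":0,"wz":0},{"x":0,"y":0,"z":0.002,"wx":0,"wy":0,"wz":0},{"x":0,"y":0,"z":0.003,"wx":0,"wy":0,"wz":0},{"x":0,"y":0,"z":0.004,"wx":0,"wy":0,"wz":0},{"x":0,"y":0,"z":0.005,"wx":0,"wy":0,"wz":0},{"x":0,"y":0,"z":0.005,"wx":0,"wy":0,"wz":0},{"x":0,"y":0,"z":0.005,"wx":0,"wy":0,"wz":0},{"x":0,"y":0,"z":0.005,"wx":0,"wy":0,"wz":0},{"x":0,"y":0,"z":0.005,"wx":0,"wy":0,"wz":0},{"x":0,"y":0,"z":0.005,"wx":0,"wy":0,"wz":0}]'

```text
time_s: 9.83
tool_pos: [470.6, -9.2, 134.6]
eef_rot: [0.0, 0.992, 0.129, 0.0]
force: [0.3, 0.7, -0.9]
finger_gap: 0.137
gripper_force: 40.0
```

```bash
python3 -c "
from h import *
feel(4)"
```

```text
F [-0.27 -0.   -1.43] +- [0.08 0.09 0.17] tcp(cradle ax) [ 452.85 -128.35  134.62] toolx [1.0e+00 1.8e-03 8.0e-04] t 10.0333 gap 0.136 trq [ 0.   -0.   -0.01]
```

Request:
move_arm --plan '[{"x":0,"y":0,"z":0.001,"wx":0,"wy":0,"wz":0},{"x":0,"y":0,"z":0.002,"wx":0,"wy":0,"wz":0},{"x":0,"y":0,"z":0.003,"wx":0,"wy":0,"wz":0},{"x":0,"y":0,"z":0.004,"wx":0,"wy":0,"wz":0},{"x":0,"y":0,"z":0.005,"wx":0,"wy":0,"wz":0},{"x":0,"y":0,"z":0.005,"wx":0,"wy":0,"wz":0},{"x":0,"y":0,"z":0.005,"wx":0,"wy":0,"wz":0},{"x":0,"y":0,"z":0.005,"wx":0,"wy":0,"wz":0},{"x":0,"y":0,"z":0.005,"wx":0,"wy":0,"wz":0},{"x":0,"y":0,"z":0.005,"wx":0,"wy":0,"wz":0}]'

```text
time_s: 10.87
tool_pos: [471.0, -9.2, 130.0]
eef_rot: [0.0, 0.992, 0.129, 0.001]
force: [0.1, 0.7, 5.8]
finger_gap: 0.136
gripper_force: 40.0
```

```bash
python3 -c "
from h import *
feel(4)"
```

```text
F [-0.74  0.34  5.  ] +- [0.14 0.23 0.21] tcp(cradle ax) [ 453.23 -128.39  129.97] toolx [1.     0.0019 0.0017] t 11.0667 gap 0.138 trq [0.   0.19 0.03]
```

Request:
move_arm --plan '[{"x":0,"y":0,"z":-0.002,"wx":0,"wy":0,"wz":0},{"x":0,"y":0,"z":-0.004,"wx":0,"wy":0,"wz":0},{"x":0.001,"y":0,"z":-0.0045,"wx":0,"wy":0,"wz":0},{"x":0.003,"y":0,"z":-0.0045,"wx":0,"wy":0,"wz":0},{"x":0.005,"y":0,"z":-0.0045,"wx":0,"wy":0,"wz":0},{"x":0.007,"y":0,"z":-0.0045,"wx":0,"wy":0,"wz":0},{"x":0.009,"y":0,"z":-0.0045,"wx":0,"wy":0,"wz":0},{"x":0.009,"y":0,"z":-0.0045,"wx":0,"wy":0,"wz":0},{"x":0.009,"y":0,"z":-0.0045,"wx":0,"wy":0,"wz":0},{"x":0.009,"y":0,"z":-0.0045,"wx":0,"wy":0,"wz":0}]'

```text
time_s: 11.9
tool_pos: [479.2, -6.9, 134.0]
eef_rot: [0.0, 0.992, 0.129, 0.0]
force: [0.1, -0.6, -1.7]
finger_gap: 0.133
gripper_force: 40.0
```

```bash
python3 -c "
from h import *
feel(4)"
```

```text
F [-0.24  0.11 -0.79] +- [0.24 0.06 0.27] tcp(cradle ax) [ 461.74 -128.33  134.06] toolx [1.0e+00 1.8e-03 7.0e-04] t 12.1 gap 0.135 trq [ 0.03 -0.04  0.02]
```

No contact yet; continue back 4 mm.

Request:
move_arm --plan '[{"x":0.001,"y":0,"z":0,"wx":0,"wy":0,"wz":0},{"x":0.002,"y":0,"z":0,"wx":0,"wy":0,"wz":0},{"x":0.003,"y":0,"z":0,"wx":0,"wy":0,"wz":0},{"x":0.004,"y":0,"z":0,"wx":0,"wy":0,"wz":0},{"x":0.005,"y":0,"z":0,"wx":0,"wy":0,"wz":0},{"x":0.005,"y":0,"z":0,"wx":0,"wy":0,"wz":0},{"x":0.005,"y":0,"z":0,"wx":0,"wy":0,"wz":0},{"x":0.005,"y":0,"z":0,"wx":0,"wy":0,"wz":0},{"x":0.005,"y":0,"z":0,"wx":0,"wy":0,"wz":0},{"x":0.005,"y":0,"z":0,"wx":0,"wy":0,"wz":0}]'

```text
time_s: 12.93
tool_pos: [483.3, -5.9, 133.8]
eef_rot: [0.0, 0.992, 0.129, -0.0]
force: [-4.9, -1.3, 0.2]
finger_gap: 0.131
gripper_force: 40.0
```

```bash
python3 -c "
from h import *
feel(4)"
```

```text
F [-5.54 -0.35  0.44] +- [0.22 0.11 0.16] tcp(cradle ax) [ 466.   -128.33  133.81] toolx [ 1.0e+00  1.7e-03 -9.0e-04] t 13.1333 gap 0.134 trq [-0.34  1.35  0.04]
```

Request:
move_arm --plan '[{"x":-0.002,"y":0,"z":0,"wx":0,"wy":0,"wz":0},{"x":-0.0038,"y":0,"z":0,"wx":0,"wy":0,"wz":0},{"x":-0.0038,"y":0,"z":0.0006,"wx":0,"wy":0,"wz":0},{"x":-0.0038,"y":0,"z":0.0012,"wx":0,"wy":0,"wz":0},{"x":-0.0036,"y":0,"z":0.0012,"wx":0,"wy":0,"wz":0},{"x":-0.003,"y":0,"z":0.0016,"wx":0,"wy":0,"wz":0},{"x":-0.0025,"y":0,"z":0.002,"wx":0,"wy":0,"wz":0},{"x":-0.002,"y":0,"z":0.0025,"wx":0,"wy":0,"wz":0},{"x":-0.0017,"y":0,"z":0.0028,"wx":0,"wy":0,"wz":0},{"x":-0.0017,"y":0,"z":0.0028,"wx":0,"wy":0,"wz":0}]'

```text
time_s: 13.97
tool_pos: [482.3, -6.2, 131.3]
eef_rot: [0.0, 0.992, 0.129, 0.0]
force: [-2.9, -0.9, 3.5]
finger_gap: 0.138
gripper_force: 40.0
```

```bash
python3 -c "
from h import *
feel(8)"
```

```text
F [-4.05  0.05  3.47] +- [0.17 0.19 0.11] tcp(cradle ax) [ 465.02 -128.33  131.3 ] toolx [1.0e+00 1.8e-03 5.0e-04] t 14.3667 gap 0.134 trq [-0.29  1.12 -0.02]
```

Request:
move_arm --plan '[{"x":-0.0012,"y":0,"z":0.0004,"wx":0,"wy":0,"wz":0},{"x":-0.0012,"y":0,"z":0.001,"wx":0,"wy":0,"wz":0},{"x":-0.0012,"y":0,"z":0.001,"wx":0,"wy":0,"wz":0},{"x":-0.0012,"y":0,"z":0,"wx":0,"wy":0,"wz":0},{"x":-0.0006,"y":0,"z":-0.0008,"wx":0,"wy":0,"wz":0},{"x":0.0006,"y":0,"z":-0.0008,"wx":0,"wy":0,"wz":0},{"x":0.0008,"y":0,"z":-0.0008,"wx":0,"wy":0,"wz":0},{"x":0.0003,"y":0,"z":-0.0006,"wx":0,"wy":0,"wz":0},{"x":-0.0002,"y":0,"z":-0.0003,"wx":0,"wy":0,"wz":0},{"x":-0.0002,"y":0,"z":-0.0003,"wx":0,"wy":0,"wz":0}]'

```text
time_s: 15.2
tool_pos: [482.2, -6.2, 131.5]
eef_rot: [0.0, 0.992, 0.129, 0.0]
force: [-4.0, -0.8, 2.6]
finger_gap: 0.132
gripper_force: 40.0
```

```bash
python3 -c "
from h import *
feel(10)"
```

```text
F [-4.1   0.13  2.43] +- [0.2  0.14 0.14] tcp(cradle ax) [ 464.93 -128.32  131.6 ] toolx [1.0e+00 1.9e-03 8.0e-04] t 15.7 gap 0.135 trq [-0.29  1.07 -0.02]
```

Request:
move_arm --plan '[{"x":-0.0015,"y":0,"z":-0.001,"wx":0,"wy":0,"wz":0},{"x":-0.003,"y":0,"z":-0.002,"wx":0,"wy":0,"wz":0},{"x":-0.003,"y":0,"z":-0.002,"wx":0,"wy":0,"wz":0},{"x":-0.003,"y":0,"z":-0.001,"wx":0,"wy":0,"wz":0},{"x":-0.003,"y":0,"z":-0.0005,"wx":0,"wy":0,"wz":0},{"x":-0.003,"y":0,"z":0,"wx":0,"wy":0,"wz":0},{"x":-0.003,"y":0,"z":0.0002,"wx":0,"wy":0,"wz":0},{"x":-0.003,"y":0,"z":0.0002,"wx":0,"wy":0,"wz":0},{"x":-0.003,"y":0,"z":0.0002,"wx":0,"wy":0,"wz":0},{"x":-0.003,"y":0,"z":0.0002,"wx":0,"wy":0,"wz":0}]'

```text
time_s: 16.53
tool_pos: [479.7, -6.8, 131.5]
eef_rot: [0.0, 0.992, 0.129, 0.001]
force: [-0.9, 0.2, 2.1]
finger_gap: 0.136
gripper_force: 40.0
```

```bash
python3 -c "
from h import *
feel(8)"
```

```text
F [-0.35  0.05  2.21] +- [0.12 0.21 0.24] tcp(cradle ax) [ 462.1  -128.34  131.47] toolx [1.     0.0018 0.0011] t 16.9333 gap 0.135 trq [ 0.06 -0.03  0.01]
```

Request:
move_arm --plan '[{"x":0.0005,"y":0,"z":0,"wx":0,"wy":0,"wz":0},{"x":0.001,"y":0,"z":0,"wx":0,"wy":0,"wz":0},{"x":0.0015,"y":0,"z":0,"wx":0,"wy":0,"wz":0},{"x":0.002,"y":0,"z":0,"wx":0,"wy":0,"wz":0},{"x":0.0025,"y":0,"z":0,"wx":0,"wy":0,"wz":0},{"x":0.003,"y":0,"z":0,"wx":0,"wy":0,"wz":0},{"x":0.003,"y":0,"z":0,"wx":0,"wy":0,"wz":0},{"x":0.003,"y":0,"z":0,"wx":0,"wy":0,"wz":0},{"x":0.003,"y":0,"z":0,"wx":0,"wy":0,"wz":0},{"x":0.003,"y":0,"z":0,"wx":0,"wy":0,"wz":0}]'

```text
time_s: 17.77
tool_pos: [481.9, -6.2, 131.3]
eef_rot: [0.0, 0.992, 0.129, 0.0]
force: [-3.2, -0.4, 2.9]
finger_gap: 0.132
gripper_force: 40.0
```

```bash
python3 -c "
from h import *
feel(10)"
```

```text
F [-4.02  0.05  2.96] +- [0.19 0.2  0.12] tcp(cradle ax) [ 464.73 -128.32  131.32] toolx [1.0e+00 1.8e-03 4.0e-04] t 18.2667 gap 0.131 trq [-0.25  1.04 -0.01]
```

Request:
move_arm --plan '[{"x":0,"y":0.0008,"z":0,"wx":0,"wy":0,"wz":0},{"x":0,"y":0.0016,"z":0,"wx":0,"wy":0,"wz":0},{"x":0,"y":0.0008,"z":0,"wx":0,"wy":0,"wz":0},{"x":0,"y":-0.0008,"z":0,"wx":0,"wy":0,"wz":0},{"x":0,"y":-0.0016,"z":0,"wx":0,"wy":0,"wz":0},{"x":0,"y":-0.0008,"z":0,"wx":0,"wy":0,"wz":0},{"x":0,"y":0.0008,"z":0,"wx":0,"wy":0,"wz":0},{"x":0,"y":0.0004,"z":0,"wx":0,"wy":0,"wz":0},{"x":0,"y":0,"z":0,"wx":0,"wy":0,"wz":0},{"x":0,"y":0,"z":0,"wx":0,"wy":0,"wz":0}]'

```text
time_s: 19.1
tool_pos: [482.3, -6.2, 131.4]
eef_rot: [0.0, 0.992, 0.129, 0.0]
force: [-3.5, -2.3, 1.8]
finger_gap: 0.131
gripper_force: 40.0
```

```bash
sed -i 's/Z.append(M@Q.apply(\[1,0,0\]))/Z.append(M@s["torque"])/; s/"toolx"/"torque"/' h.py; python3 -c "
from h import *
feel(10)"
```

```text
F [-4.08 -0.37  3.09] +- [0.11 0.23 0.11] tcp(cradle ax) [ 464.94 -128.38  131.39] torque [-0.1521  1.071   0.0161] t 19.6 gap 0.139 trq [-0.45  0.99 -0.  ]
```

Request:
move_arm --plan '[{"x":-0.0003,"y":0.0005,"z":-0.0003,"wx":0,"wy":0,"wz":0},{"x":-0.0006,"y":0.0012,"z":-0.0005,"wx":0,"wy":0,"wz":0},{"x":-0.0006,"y":0.0005,"z":-0.0005,"wx":0,"wy":0,"wz":0},{"x":-0.0006,"y":-0.0005,"z":-0.0005,"wx":0,"wy":0,"wz":0},{"x":-0.0006,"y":-0.0012,"z":-0.0005,"wx":0,"wy":0,"wz":0},{"x":-0.0006,"y":-0.0005,"z":-0.0005,"wx":0,"wy":0,"wz":0},{"x":-0.0006,"y":0.0004,"z":-0.0005,"wx":0,"wy":0,"wz":0},{"x":-0.0006,"y":0.0003,"z":-0.0005,"wx":0,"wy":0,"wz":0},{"x":-0.0006,"y":0,"z":-0.0005,"wx":0,"wy":0,"wz":0},{"x":-0.0006,"y":0,"z":-0.0005,"wx":0,"wy":0,"wz":0}]'

```text
time_s: 20.43
tool_pos: [481.8, -6.3, 131.9]
eef_rot: [0.0, 0.992, 0.129, 0.0]
force: [-3.2, -2.1, 2.1]
finger_gap: 0.135
gripper_force: 40.0
```

```bash
python3 -c "
from h import *
feel(10);feel(10)"
```

```text
F [-3.01 -0.4   1.79] +- [0.11 0.2  0.11] tcp(cradle ax) [ 464.37 -128.33  131.9 ] torque [-0.0197  0.8449  0.0048] t 20.9333 gap 0.139 trq [-0.25  0.77 -0.03]
F [-2.9  -0.32  1.9 ] +- [0.13 0.1  0.2 ] tcp(cradle ax) [ 464.35 -128.32  131.89] torque [-0.031   0.8252 -0.0029] t 21.4333 gap 0.138 trq [-0.3   0.76  0.  ]
```

Request:
move_arm --plan '[{"x":-0.001,"y":0,"z":-0.001,"wx":0,"wy":0,"wz":0},{"x":-0.002,"y":0,"z":-0.002,"wx":0,"wy":0,"wz":0},{"x":-0.003,"y":0,"z":-0.004,"wx":0,"wy":0,"wz":0},{"x":-0.002,"y":0,"z":-0.004,"wx":0,"wy":0,"wz":0},{"x":-0.001,"y":0,"z":-0.004,"wx":0,"wy":0,"wz":0},{"x":0,"y":0,"z":-0.004,"wx":0,"wy":0,"wz":0},{"x":0.0005,"y":0,"z":-0.004,"wx":0,"wy":0,"wz":0},{"x":0.0005,"y":0,"z":-0.004,"wx":0,"wy":0,"wz":0},{"x":0.0005,"y":0,"z":-0.004,"wx":0,"wy":0,"wz":0},{"x":0.0005,"y":0,"z":-0.004,"wx":0,"wy":0,"wz":0}]'

```text
time_s: 22.27
tool_pos: [481.9, -6.2, 135.8]
eef_rot: [0.0, 0.992, 0.129, 0.0]
force: [-3.0, -0.6, -0.1]
finger_gap: 0.134
gripper_force: 40.0
```

```bash
python3 -c "
from h import *
feel(12)"
```

```text
F [-3.61  0.14  0.56] +- [0.13 0.17 0.08] tcp(cradle ax) [ 464.68 -128.32  135.83] torque [-0.0074  0.936  -0.0081] t 22.8667 gap 0.135 trq [-0.22  0.97  0.01]
```

Request:
move_arm --plan '[{"x":-0.0015,"y":0,"z":0,"wx":0,"wy":0,"wz":0},{"x":-0.003,"y":0,"z":0.0015,"wx":0,"wy":0,"wz":0},{"x":-0.003,"y":0,"z":0.003,"wx":0,"wy":0,"wz":0},{"x":-0.003,"y":0,"z":0.0042,"wx":0,"wy":0,"wz":0},{"x":-0.002,"y":0,"z":0.0042,"wx":0,"wy":0,"wz":0},{"x":-0.001,"y":0.0008,"z":0.0042,"wx":0,"wy":0,"wz":0},{"x":-0.0003,"y":0.0015,"z":0.0042,"wx":0,"wy":0,"wz":0},{"x":-0.0003,"y":0.0003,"z":0.0042,"wx":0,"wy":0,"wz":0},{"x":-0.0003,"y":-0.0012,"z":0.0042,"wx":0,"wy":0,"wz":0},{"x":-0.0003,"y":0,"z":0.0042,"wx":0,"wy":0,"wz":0}]'

```text
time_s: 23.7
tool_pos: [481.7, -6.4, 131.7]
eef_rot: [0.0, 0.992, 0.129, 0.0]
force: [-2.9, -0.0, 2.1]
finger_gap: 0.135
gripper_force: 40.0
```

Request:
move_arm --plan '[{"x":0,"y":0,"z":0,"wx":0,"wy":0,"wz":0},{"x":-0.0001,"y":0,"z":0,"wx":0,"wy":0.0025,"wz":0},{"x":-0.0002,"y":0,"z":0,"wx":0,"wy":0.005,"wz":0},{"x":-0.0003,"y":0,"z":0,"wx":0,"wy":0.0075,"wz":0},{"x":-0.00044,"y":0,"z":0,"wx":0,"wy":0.01,"wz":0},{"x":-0.00055,"y":0,"z":0,"wx":0,"wy":0.0125,"wz":0},{"x":-0.00066,"y":0,"z":0.0001,"wx":0,"wy":0.015,"wz":0},{"x":-0.00077,"y":0,"z":0.0001,"wx":0,"wy":0.0175,"wz":0},{"x":-0.00088,"y":0,"z":0.0001,"wx":0,"wy":0.02,"wz":0},{"x":-0.00088,"y":0,"z":0.0001,"wx":0,"wy":0.02,"wz":0}]'

```text
time_s: 24.53
tool_pos: [480.9, -6.5, 131.6]
eef_rot: [-0.001, 0.992, 0.129, 0.01]
force: [-3.1, -1.1, 2.3]
finger_gap: 0.138
gripper_force: 40.0
```

```bash
python3 -c "
from h import *
feel(6)"
```

```text
F [-3.62 -0.2   2.14] +- [0.25 0.16 0.17] tcp(cradle ax) [ 463.6  -128.33  131.58] torque [-0.0358  1.0758  0.0075] t 24.8333 gap 0.132 trq [-0.3   1.07 -0.04]
```

Request:
move_arm --plan '[{"x":0.0001,"y":0,"z":0,"wx":0,"wy":-0.002,"wz":0},{"x":0.0002,"y":0,"z":0,"wx":0,"wy":-0.004,"wz":0},{"x":0.00026,"y":0,"z":0,"wx":0,"wy":-0.006,"wz":0},{"x":0.00035,"y":0,"z":0,"wx":0,"wy":-0.008,"wz":0},{"x":0.00044,"y":0,"z":0,"wx":0,"wy":-0.01,"wz":0},{"x":0.00053,"y":0,"z":0,"wx":0,"wy":-0.012,"wz":0},{"x":0.0006,"y":0,"z":0,"wx":0,"wy":-0.014,"wz":0},{"x":0.0007,"y":0,"z":0,"wx":0,"wy":-0.016,"wz":0},{"x":0.0008,"y":0,"z":0,"wx":0,"wy":-0.018,"wz":0},{"x":0.00088,"y":0,"z":0,"wx":0,"wy":-0.02,"wz":0}]'

```text
time_s: 25.67
tool_pos: [482.0, -6.2, 131.7]
eef_rot: [0.0, 0.992, 0.129, 0.0]
force: [-3.3, 0.0, 1.7]
finger_gap: 0.133
gripper_force: 40.0
```

```bash
python3 -c "
from h import *
feel(8)"
```

```text
F [-3.17 -0.27  2.39] +- [0.18 0.16 0.24] tcp(cradle ax) [ 464.61 -128.33  131.62] torque [-0.0216  0.8245  0.0068] t 26.0667 gap 0.134 trq [-0.2   0.76  0.03]
```

Request:
move_arm --plan '[{"x":0.0001,"y":0,"z":0,"wx":0,"wy":-0.002,"wz":0},{"x":0.0002,"y":0,"z":0,"wx":0,"wy":-0.004,"wz":0},{"x":0.00026,"y":0,"z":0,"wx":0,"wy":-0.006,"wz":0},{"x":0.00035,"y":0,"z":0,"wx":0,"wy":-0.008,"wz":0},{"x":0.00044,"y":0,"z":0,"wx":0,"wy":-0.01,"wz":0},{"x":0.00053,"y":0,"z":0,"wx":0,"wy":-0.012,"wz":0},{"x":0.0006,"y":0,"z":0,"wx":0,"wy":-0.014,"wz":0},{"x":0.0007,"y":0,"z":0,"wx":0,"wy":-0.016,"wz":0},{"x":0.0008,"y":0,"z":0,"wx":0,"wy":-0.018,"wz":0},{"x":0.00088,"y":0,"z":0,"wx":0,"wy":-0.02,"wz":0}]'

```text
time_s: 26.9
tool_pos: [482.8, -6.0, 131.6]
eef_rot: [0.001, 0.992, 0.129, -0.01]
force: [-3.9, -0.2, 3.6]
finger_gap: 0.134
gripper_force: 40.0
```

```bash
python3 -c "
from h import *
feel(8)"
```

```text
F [-2.81  0.19  2.81] +- [0.09 0.19 0.11] tcp(cradle ax) [ 465.47 -128.32  131.62] torque [0.0068 0.6383 0.012 ] t 27.3 gap 0.138 trq [-0.16  0.62  0.02]
```

Request:
move_arm --plan '[{"x":-0.0003,"y":0,"z":0,"wx":0,"wy":0.007,"wz":0},{"x":-0.0006,"y":0,"z":0,"wx":0,"wy":0.014,"wz":0},{"x":-0.00088,"y":0,"z":0,"wx":0,"wy":0.02,"wz":0},{"x":-0.00088,"y":0.0008,"z":0,"wx":0,"wy":0.02,"wz":0},{"x":-0.00088,"y":0.0012,"z":0,"wx":0,"wy":0.02,"wz":0},{"x":-0.00088,"y":0,"z":0,"wx":0,"wy":0.02,"wz":0},{"x":-0.00088,"y":-0.0012,"z":0,"wx":0,"wy":0.02,"wz":0},{"x":-0.00088,"y":0,"z":0,"wx":0,"wy":0.02,"wz":0},{"x":-0.00088,"y":0,"z":0,"wx":0,"wy":0.02,"wz":0},{"x":-0.00088,"y":0,"z":0,"wx":0,"wy":0.02,"wz":0}]'

```text
time_s: 28.13
tool_pos: [481.9, -6.2, 131.6]
eef_rot: [0.0, 0.992, 0.129, 0.0]
force: [-2.7, -1.2, 2.3]
finger_gap: 0.137
gripper_force: 40.0
```

Request:
move_arm --plan '[{"x":0,"y":0,"z":0,"wx":0,"wy":0,"wz":0},{"x":0,"y":0,"z":0,"wx":0,"wy":0,"wz":0},{"x":0,"y":0,"z":0,"wx":0,"wy":0,"wz":0},{"x":0,"y":0,"z":0,"wx":0,"wy":0,"wz":0},{"x":0,"y":0,"z":0,"wx":0,"wy":0,"wz":0},{"x":0,"y":0,"z":0,"wx":0,"wy":0,"wz":0},{"x":0,"y":0,"z":0,"wx":0,"wy":0,"wz":0},{"x":0,"y":0,"z":0,"wx":0,"wy":0,"wz":0},{"x":0,"y":0,"z":0,"wx":0,"wy":0,"wz":0},{"x":0,"y":0,"z":0,"wx":0,"wy":0,"wz":0}]'

```text
time_s: 28.97
tool_pos: [481.8, -6.2, 131.6]
eef_rot: [0.0, 0.992, 0.129, 0.0]
force: [-3.1, -0.8, 1.7]
finger_gap: 0.136
gripper_force: 40.0
```

```bash
python3 - <<'E'
from h import *
feel(10)
# holder from the top picture: pegs dark blobs and outline
c=r.calibration("top");im=cv2.imread("pics/top0.png");h=cv2.cvtColor(im,cv2.COLOR_BGR2HSV).astype(int)
rects(im,h[...,2]<75,c,42,6,(228,205,285,250))
P=[(1),]
print(plane(c,243,241,26),plane(c,252,219,42))
m=((h[...,0]>18)&(h[...,0]<32)&(h[...,1]>60)&(h[...,2]>120))
rects(im,m,c,20,50,(228,225,268,255))
V=h[...,2]
for v in range(222,252): print(v,' '.join(f"{V[v,u]:3d}" for u in range(234,262)))
E
```

```text
F [-3.3  -0.04  2.45] +- [0.14 0.07 0.16] tcp(cradle ax) [ 464.54 -128.32  131.62] torque [-0.0053  0.95   -0.003 ] t 29.4667 gap 0.134 trq [-0.26  0.93 -0.  ]
ctr 505.2 177.9 size 11.1 8.3 ang 89.5 px [263. 222.]
ctr 513.8 211.1 size 11.1 8.3 ang 89.5 px [251. 218.]
ctr 522.4 242.9 size 8.4 8.3 ang 89.5 px [240. 215.]
[452.24644166 235.96546578  26.        ] [512.39447255 208.29496036  42.        ]
ctr 466.8 223.9 size 44.6 60.3 ang 83.3 px [248. 236.]
222 185 177 181 190 182 172 179 186 189 188 194 195 193 187 178 158 170 191 193 193 194 198 196 195 197 197 168  74
223 178 170 177 182 168 147 161 178 176 169 186 192 175 152 151 149 153 155 153 155 169 186 188 190 195 196 180 116
224 170 168 175 176 160 151 170 190 191 183 178 184 160 148 151 149 154 152 153 152 153 153 155 168 188 190 193 175
225 166 172 180 174 156 156 174 186 190 193 193 194 194 188 169 149 159 154 153 149 157 154 153 155 157 155 170 181
226 159 177 188 182 166 165 180 190 195 193 192 194 193 195 193 193 185 176 167 149 162 154 152 154 153 156 157 158
227 152 171 186 185 176 175 183 188 193 193 191 193 193 194 19
[... 2137 characters left out ...]
 186
246 171 183 189 192 192 192 191 181 177 189 186 167 170 185 183 161 163 195 171 111 109 137 180 186 181 175 180 192
247 185 191 186 177 183 192 184 170 179 191 183 159 157 165 174 181 186 192 174 141 160 161 174 178 178 174 188 192
248 181 173 159 159 178 190 184 173 181 189 187 172 170 175 185 191 191 192 185 176 174 163 161 173 171 165 175 186
249 177 171 156 156 173 187 192 191 186 185 193 193 193 193 192 192 192 190 178 169 168 159 155 166 168 158 160 170
250 184 177 162 156 164 171 183 191 185 183 192 193 193 194 191 182 180 179 176 169 169 166 161 174 176 164 154 154
251 187 171 160 156 156 154 170 182 174 176 188 190 193 194 189 183 179 183 185 181 179 179 175 187 184 155 147 149
```

```bash
python3 - <<'E'
from h import *
a=np.radians(-14.8);X=np.array([np.cos(a),np.sin(a),0]);s=np.array([462.5,224.7,0])
p=s-44*X+[0,0,180];print(p);togo(p,-14.8)
E
```

```text
[419.9597709  235.93961335 180.        ]
shift [   2.1 -249.9  -48.4] rot [-0.    -0.001  0.517] t 29.4667
```

Request:
move_arm --plan '[{"x":-0.003,"y":0,"z":-0.003,"wx":0,"wy":0,"wz":0},{"x":-0.01,"y":0,"z":-0.02,"wx":0,"wy":0,"wz":0},{"x":-0.015,"y":0,"z":-0.05,"wx":0,"wy":0,"wz":0.05},{"x":-0.015,"y":-0.03,"z":-0.065,"wx":0,"wy":0,"wz":0.13},{"x":-0.012,"y":-0.065,"z":-0.065,"wx":0,"wy":0,"wz":0.22},{"x":-0.01,"y":-0.105,"z":-0.065,"wx":0,"wy":0,"wz":0.32},{"x":-0.008,"y":-0.145,"z":-0.065,"wx":0,"wy":0,"wz":0.42},{"x":-0.005,"y":-0.185,"z":-0.06,"wx":0,"wy":0,"wz":0.48},{"x":-0.001,"y":-0.22,"z":-0.055,"wx":0,"wy":0,"wz":0.517},{"x":0.002,"y":-0.242,"z":-0.05,"wx":0,"wy":0,"wz":0.517}]'

```text
time_s: 30.3
tool_pos: [421.2, 233.3, 182.2]
eef_rot: [-0.002, 0.992, -0.128, 0.001]
force: [0.7, 0.3, -1.0]
finger_gap: 0.136
gripper_force: 40.0
```

Request:
move_arm --plan '[{"x":0.0,"y":-0.004,"z":0,"wx":0,"wy":0,"wz":0},{"x":0.0,"y":-0.007,"z":0,"wx":0,"wy":0,"wz":0},{"x":0.0,"y":-0.007,"z":0,"wx":0,"wy":0,"wz":0},{"x":0.0,"y":-0.007,"z":0,"wx":0,"wy":0,"wz":0},{"x":0.0,"y":-0.007,"z":0,"wx":0,"wy":0,"wz":0},{"x":0.0,"y":-0.007,"z":0,"wx":0,"wy":0,"wz":0},{"x":0.0,"y":-0.007,"z":0,"wx":0,"wy":0,"wz":0},{"x":0.0,"y":-0.007,"z":0,"wx":0,"wy":0,"wz":0},{"x":0.0,"y":-0.007,"z":0,"wx":0,"wy":0,"wz":0},{"x":0.0,"y":-0.007,"z":0,"wx":0,"wy":0,"wz":0}]'

```text
time_s: 31.13
tool_pos: [423.8, 234.9, 181.6]
eef_rot: [-0.0, 0.992, -0.129, 0.0]
force: [-0.1, -0.4, -0.7]
finger_gap: 0.134
gripper_force: 40.0
```

```bash
python3 - <<'E'
from h import *
import pickle
t,Q,s=pose();print(t,s["qvel"].round(3),s["finger_gap"])
c=r.calibration("wrist");im=r.capture("wrist")[:,:,::-1];cv2.imwrite("pics/w7.png",im);pickle.dump(c,open("w7.pkl","wb"))
h=cv2.cvtColor(im,cv2.COLOR_BGR2HSV).astype(int)
a=np.radians(-14.8);X=np.array([np.cos(a),np.sin(a),0]);Y=np.array([-np.sin(a),np.cos(a),0]);o=np.array([462.5,224.7,0])
q=[proj(c,o+X*x+Y*y+[0,0,30]) for x in(-25,70) for y in(-55,55)];q=np.array(q);print(q.round())
b=[max(int(q[:,0].min()),0),max(int(q[:,1].min()),0),int(q[:,0].max()),int(q[:,1].max())]
print("pegs");rects(im,h[...,2]<60,c,42,15,b)
# rectified holder at z=26 (slot) 8px/mm with mm axes, x up, y left
def rec(z,x0,x1,y0,y1,k):
    uv=np.array([[proj(c,o+X*x+Y*y+[0,0,z]) for y in np.arange(y1,y0,-1/k)] for x in np.arange(x1,x0,-1/k)],np.float32)
    return cv2.remap(im,uv[...,0],uv[...,1],cv2.INTER_CUBIC)
R1=rec(26,-30,30,-30,30,10);R2=rec(42,-30,70,-55,55,3)
for i,g in enumerate(range(-30,30,10)):
    cv2.line(R1,(0,300-g*10),(8,300-g*10),(0,0,255),1);cv2.line(R1,(300-g*10,0),(300-g*10,8),(0,0,255),1)
cv2.imwrite("pics/c6.png",R1)
E
```

```text
[423.8083532  234.86695165 181.63964818] [-0.004 -0.    -0.    -0.     0.     0.002 -0.001] 0.13430560614807693
[[374. 178.]
 [268. 178.]
 [378.  81.]
 [264.  81.]]
pegs
ctr 504.7 178.4 size 11.2 11.6 ang 76.6 px [357.  98.]
ctr 513.6 210.0 size 11.2 10.6 ang 75.2 px [322.  98.]
ctr 522.6 242.4 size 11.3 11.5 ang 75.2 px [286.  98.]
```

View pics/c6.png

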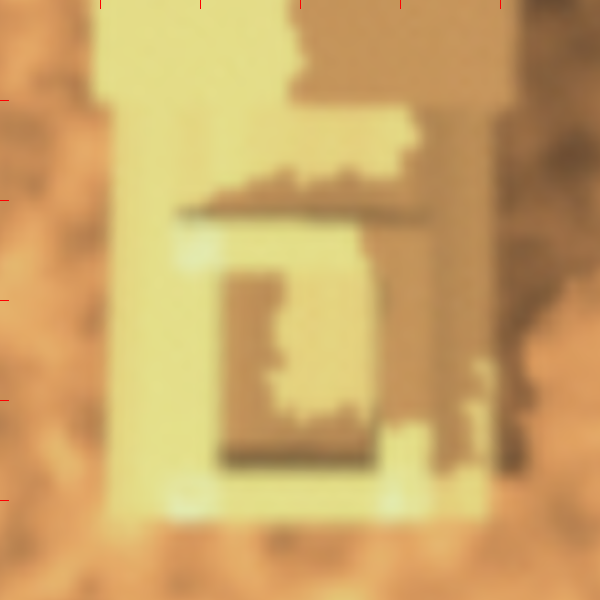

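```bash
python3 -c "
from h import *
togo([469.0,222.9,104],-14.8)"
```

```text
shift [46.8  0.1 77.6] rot [-0.    -0.001 -0.   ] t 31.1833
```

Request:
move_arm --plan '[{"x":0.015,"y":0,"z":0.01,"wx":0,"wy":0,"wz":0},{"x":0.03,"y":0,"z":0.025,"wx":0,"wy":0,"wz":0},{"x":0.04,"y":0,"z":0.045,"wx":0,"wy":0,"wz":0},{"x":0.0468,"y":0.0001,"z":0.06,"wx":0,"wy":0,"wz":0},{"x":0.0468,"y":0.0001,"z":0.07,"wx":0,"wy":0,"wz":0},{"x":0.0468,"y":0.0001,"z":0.0776,"wx":0,"wy":0,"wz":0},{"x":0.0468,"y":0.0001,"z":0.0776,"wx":0,"wy":0,"wz":0},{"x":0.0468,"y":0.0001,"z":0.0776,"wx":0,"wy":0,"wz":0},{"x":0.0468,"y":0.0001,"z":0.0776,"wx":0,"wy":0,"wz":0},{"x":0.0468,"y":0.0001,"z":0.0776,"wx":0,"wy":0,"wz":0}]'

```text
time_s: 32.02
tool_pos: [469.3, 223.4, 105.0]
eef_rot: [-0.0, 0.992, -0.129, 0.001]
force: [-0.4, 0.1, -2.3]
finger_gap: 0.136
gripper_force: 40.0
```

```bash
python3 -c "
from h import *
feel(3,-14.8);togo([469.0,222.9,76.2],-14.8)"
```

```text
F [ 0.01  0.19 -0.73] +- [0.25 0.22 0.14] tcp(cradle ax) [396.67 335.71 104.8 ] torque [0.0389 0.0382 0.0065] t 32.1667 gap 0.133 trq [ 0.02  0.02 -0.02]
shift [-0.2  0.3 28.5] rot [-0.001 -0.002 -0.   ] t 32.1667
```

Request:
move_arm --plan '[{"x":0,"y":0.0003,"z":0.005,"wx":0,"wy":0,"wz":0},{"x":0,"y":0.0003,"z":0.01,"wx":0,"wy":0,"wz":0},{"x":0,"y":0.0003,"z":0.013,"wx":0,"wy":0,"wz":0},{"x":0,"y":0.0003,"z":0.0145,"wx":0,"wy":0,"wz":0},{"x":0,"y":0.0003,"z":0.016,"wx":0,"wy":0,"wz":0},{"x":0,"y":0.0003,"z":0.0175,"wx":0,"wy":0,"wz":0},{"x":0,"y":0.0003,"z":0.019,"wx":0,"wy":0,"wz":0},{"x":0,"y":0.0003,"z":0.019,"wx":0,"wy":0,"wz":0},{"x":0,"y":0.0003,"z":0.019,"wx":0,"wy":0,"wz":0},{"x":0,"y":0.0003,"z":0.019,"wx":0,"wy":0,"wz":0}]'

```text
time_s: 33.0
tool_pos: [469.0, 222.7, 85.1]
eef_rot: [-0.0, 0.992, -0.129, 0.0]
force: [-0.6, -0.3, -1.8]
finger_gap: 0.132
gripper_force: 40.0
```

```bash
python3 -c "
from h import *
feel(3,-14.8);togo([469.0,222.9,76.2],-14.8)"
```

```text
F [-0.33 -0.3  -1.14] +- [0.23 0.08 0.3 ] tcp(cradle ax) [396.59 335.1   85.14] torque [ 0.044  -0.0009  0.0081] t 33.15 gap 0.134 trq [ 0.05 -0.    0.01]
shift [-0.1 -0.2  8.9] rot [-0.    -0.001 -0.   ] t 33.15
```

In the pocket without contact; lower the rest.

Request:
move_arm --plan '[{"x":0,"y":0,"z":0.002,"wx":0,"wy":0,"wz":0},{"x":0,"y":0,"z":0.004,"wx":0,"wy":0,"wz":0},{"x":0,"y":0,"z":0.006,"wx":0,"wy":0,"wz":0},{"x":0,"y":0,"z":0.007,"wx":0,"wy":0,"wz":0},{"x":0,"y":0,"z":0.008,"wx":0,"wy":0,"wz":0},{"x":0,"y":0,"z":0.0088,"wx":0,"wy":0,"wz":0},{"x":0,"y":0,"z":0.0088,"wx":0,"wy":0,"wz":0},{"x":0,"y":0,"z":0.0088,"wx":0,"wy":0,"wz":0},{"x":0,"y":0,"z":0.0088,"wx":0,"wy":0,"wz":0},{"x":0,"y":0,"z":0.0088,"wx":0,"wy":0,"wz":0}]'

```text
time_s: 33.98
tool_pos: [469.0, 222.7, 76.3]
eef_rot: [-0.0, 0.992, -0.129, 0.0]
force: [-0.4, -0.4, -0.5]
finger_gap: 0.134
gripper_force: 40.0
```

```bash
python3 -c "
from h import *
feel(3,-14.8)"
```

```text
F [ 0.23  0.3  -0.66] +- [0.06 0.3  0.12] tcp(cradle ax) [396.55 335.08  76.27] torque [ 0.0213  0.0238 -0.0147] t 34.1333 gap 0.137 trq [ 0.02  0.03 -0.01]
```

Barely touching; press on ~1.5 mm to confirm seating.

Request:
move_arm --plan '[{"x":0,"y":0,"z":0.0003,"wx":0,"wy":0,"wz":0},{"x":0,"y":0,"z":0.0006,"wx":0,"wy":0,"wz":0},{"x":0,"y":0,"z":0.0009,"wx":0,"wy":0,"wz":0},{"x":0,"y":0,"z":0.0012,"wx":0,"wy":0,"wz":0},{"x":0,"y":0,"z":0.0012,"wx":0,"wy":0,"wz":0},{"x":0,"y":0,"z":0.0012,"wx":0,"wy":0,"wz":0},{"x":0,"y":0,"z":0.0012,"wx":0,"wy":0,"wz":0},{"x":0,"y":0,"z":0.0012,"wx":0,"wy":0,"wz":0},{"x":0,"y":0,"z":0.0012,"wx":0,"wy":0,"wz":0},{"x":0,"y":0,"z":0.0012,"wx":0,"wy":0,"wz":0}]'

```text
time_s: 34.97
tool_pos: [469.1, 222.7, 75.9]
eef_rot: [-0.0, 0.992, -0.129, 0.001]
force: [-3.0, -1.3, 9.7]
finger_gap: 0.136
gripper_force: 40.0
```

```bash
python3 -c "
from h import *
feel(3,-14.8)"
```

```text
F [-1.98 -1.85 10.27] +- [0.2  0.16 0.25] tcp(cradle ax) [396.63 335.13  75.91] torque [-0.5225  0.6766 -0.0067] t 35.1167 gap 0.133 trq [-0.3   0.8  -0.02]
```

Request:
move_arm --plan '[{"x":0,"y":0,"z":-0.0008,"wx":0,"wy":0,"wz":0},{"x":0,"y":0,"z":-0.0008,"wx":0,"wy":0,"wz":0},{"x":0,"y":0,"z":-0.0008,"wx":0,"wy":0,"wz":0},{"x":0,"y":0,"z":-0.0008,"wx":0,"wy":0,"wz":0},{"x":0,"y":0,"z":-0.0008,"wx":0,"wy":0,"wz":0},{"x":0,"y":0,"z":-0.0008,"wx":0,"wy":0,"wz":0},{"x":0,"y":0,"z":-0.0008,"wx":0,"wy":0,"wz":0},{"x":0,"y":0,"z":-0.0008,"wx":0,"wy":0,"wz":0},{"x":0,"y":0,"z":-0.0008,"wx":0,"wy":0,"wz":0},{"x":0,"y":0,"z":-0.0008,"wx":0,"wy":0,"wz":0}]' --grip 0.04

```text
time_s: 35.95
tool_pos: [469.0, 222.6, 75.8]
eef_rot: [-0.0, 0.992, -0.129, 0.0]
force: [-0.5, 0.3, 0.5]
finger_gap: 0.456
gripper_force: 0.0
```

Request:
move_arm --plan '[{"x":0,"y":0,"z":-0.005,"wx":0,"wy":0,"wz":0},{"x":0,"y":0,"z":-0.015,"wx":0,"wy":0,"wz":0},{"x":0,"y":0,"z":-0.03,"wx":0,"wy":0,"wz":0},{"x":-0.005,"y":0,"z":-0.06,"wx":0,"wy":0,"wz":0},{"x":-0.02,"y":0,"z":-0.09,"wx":0,"wy":0,"wz":0},{"x":-0.04,"y":0,"z":-0.105,"wx":0,"wy":0,"wz":0},{"x":-0.046,"y":0,"z":-0.105,"wx":0,"wy":0,"wz":0},{"x":-0.046,"y":0,"z":-0.105,"wx":0,"wy":0,"wz":0},{"x":-0.046,"y":0,"z":-0.105,"wx":0,"wy":0,"wz":0},{"x":-0.046,"y":0,"z":-0.105,"wx":0,"wy":0,"wz":0}]'

```text
time_s: 36.78
tool_pos: [424.7, 233.8, 180.1]
eef_rot: [0.0, 0.992, -0.129, 0.0]
force: [0.5, 0.2, -0.3]
finger_gap: 0.452
gripper_force: 0.0
```

```bash
python3 - <<'E'
from h import *
t,Q,s=pose();print(t,s["finger_gap"],s["force"].round(1))
c=r.calibration("wrist");im=r.capture("wrist")[:,:,::-1];cv2.imwrite("pics/w8.png",im)
h=cv2.cvtColor(im,cv2.COLOR_BGR2HSV)
u,v=map(int,proj(c,(469,223,87)));print(u,v)
rects(im,(h[...,1]<60)&(h[...,2]>150),c,87,60,(u-40,v-60,u+40,v+45))
a=np.radians(-14.8);print("expect",np.array([463.5,224.4])+6*np.array([np.cos(a),np.sin(a)]))
E
```

```text
[424.73688028 233.76856894 180.09860454] 0.45204055800906645 [ 0.5  0.2 -0.3]
319 153
ctr 469.8 221.6 size 11.7 42.1 ang 75.1 px [321. 152.]
expect [469.30094033 222.86732545]
```

```bash
python3 -c "
from cell import r
print(r.close_job())"
```

```text
the job is handed in; nothing more can be done
None
```

The job is handed in at about 37 s of the 54 s. The 10 mm leaf was pressed on the case's front edge at about 3 N down and 3 N back for over two seconds. It then went fully home in the ear-tip holder's free slot and was let go, its top showing within about 1.5 mm of where it should be. The wrist force and torque readings suggest both faces bore, but I could not measure each contact separately.

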